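# Wedge the roof-runoff test deck to its mark and slate it for a run

## Robot

A 6-joint arm with a two-finger parallel gripper is mounted at the origin on the work surface. World frame = base frame: x ahead of the robot, y to its left, z up, the work surface at z = 0. Lengths are in m, angles in rad, forces in N, time in s.
With the tool pointing down it reaches from about 0.275 to 0.825 m from the base axis. Payload 5.2 kg.
Tool frame: the origin (TCP) lies where the fingers leave the gripper's body, on its centre line; the fingertips stand 84 mm ahead of it and the grasp point (between the pads) lies 65 mm ahead of it; z points along the fingers, y is the line along which they close (so a half turn about z gives the same grasp; the last joint's range is limited). The gripper opens to 93 mm and grips with 3 to 60 N. Pads are 15 mm wide; open, the fingers measure 128 mm over their backs; the gripper's body (75 mm by 188 mm) begins 65 mm behind the grasp point.
Start: joints at [-1.355, 0.259, 1.535, -0, 1.348, -0.203], TCP at [0.224, -0.502, 0.303] pointing down, gripper open.
Joint ranges: [-3.14, 3.14], [-0.91, 2.08], [0.19, 2.58], [-1.22, 4.36], [0.22, 2.71], [-3.12, 3.12]. Speed limits (rad/s): [2.57, 2.57, 3.14, 3.14, 3.14, 3.14].

## Interface

Orientations are given as a 3x3 rotation matrix whose columns are the frame's x, y, z axes.
In Python, from workcell import manip gives the robot as it stands.
- The arm moves only by the tool servo_tool, never from a script. Its argument "plan" is a list of rows, each a list of 7 numbers: the gripper command: -1 is shut, 1 is fully open, values between are in proportion, then the shift along the tool's x, y, z in mm, then the turn, a rotation vector about the tool's x, y, z in degrees. In form: [[gripper, tx, ty, tz, rx, ry, rz], ...]. A call has exactly 10 rows; each row shifts and turns the commanded pose from where the row before left it, along the tool's axes as they then stand; what a row does not reach is not made up. A row lasts 1/8 s, in which the tool goes at most 62.5 mm and 10.7 degrees, less where a joint would pass 70% of its speed; a pose out of reach is approached as far as the arm can. A call is refused whole if a number of a shift passes 62.5 or a number of a turn 10.7, either way. A call with a gripper value outside its range is refused whole. The fingers move at their own pace and stop on an object; the grip force is fixed at half the most. Time passes only in rows, so rows that do not move let the fingers close, or fill a call up. It gives the time, the measured TCP pose, the force, the opening and the grip force at its end, in the units of the state.
- manip.observe(): the state, without advancing time (a new reading comes with each control period).
- manip.capture(name): name is "scene" or "top"; returns a dict with "pixels" (420x560x3 uint8, red, green, blue), "intrinsics" (3x3 intrinsics, pixels), "xyz" and "attitude" of the camera in the world. Camera axes: x right, y down, z forward; pixel columns grow to the right and rows downward; lengths in m; the calibration is good to about 2 mm. A picture is of the moment at which its call begins. There is no depth.
- manip.job_done(): hands the job in; it is judged then, once.
The state is a dict: "time_s": time; "joint_positions": joint angles; "qd": joint speeds; "joint_efforts": joint torques, N m; "position": TCP position; "ee_rot": TCP orientation; "ft_force": force on the tool from outside, world axes, zero at the start; "moment": the same for the moment, N m; "grip_width": finger opening in m; "grip_force": force on a finger pad.
Only numpy, scipy, OpenCV 4.12 (cv2) and the standard library are available. Lean on these libraries where they do the work, as an engineer would, in place of code of your own. Each camera call takes 0.05 s, during which the arm holds its last target. There are 200 camera calls.

## Task

Get the runoff rig ready: first slide the yellow wedge in under the deck's foot rail until the pointer stands level with the top of the red collar. Then slate the deck from the eave upwards with every slate on the bench, one to a course between the blue lines, each with its lower edge on the next red line and lapping the one below, lay the steel bar level across the upper end of the topmost slate, and stand the white pan on the bench centred under the drip edge, handle outwards. Leave the collar and everything else on the bench as it is.

Things in the scene. Friction and masses are not known exactly. Their poses are not given: they have to be found in the camera images.
- rig: Fixed aluminium base plate of the runoff rig, 190 mm across (x), y from -85 to 350 mm, 12 mm thick, underside on the bench (z = 0). +y runs from the deck's low (eave) end to its high end and on to the wedge; yaw varies. The deck is hinged between grey cheeks at y = -70 mm, 75 mm up. Two black rest pads at y = 130 mm (12 mm thick, 70 mm apart inside) carry the foot rail while the wedge is out.
- deck (a joint): Hinge of the deck, rad: 0 = lowest (slope 10 degrees), larger = head end higher. Lifts freely, falls back by its weight (0.8 kg). White deck 150 x 282 x 12 mm, red lines across, two thin blue lines along it 62 mm apart for the slates' sides. A fixed metal strip (8 mm high, 4 to 14 mm up-slope of line 1) carries the first slate's tail.
- mark (a point): Top edge of the red collar on the gauge post, on the face towards the deck: the height mark, different each time. The collar is clamped; do not shift it. The 12 mm square post (top 152 mm above the bench) stands beside the deck's head end, 128 mm to the rig's +x side of its centre line.
- pointer (a point): Top face of the tip of the yellow pointer (10 mm wide, 4 mm thick) that sticks 58 mm out of the deck's +x edge close to the collar. It rises with the deck, 0.93 mm for each 1 mm that the foot rail rises. The deck is right when this point is at the height of mark (10 to 27 mm above where it starts).
- foot (a point): Centre of the deck's round steel foot rail (16 mm diameter, along the rig's x, 132 mm long, on two legs 62 mm either side of the centre line) under the head end. With the deck lowest, the rail's underside is 12 mm above the base plate. The wedge goes under its middle, between the pads and legs.
- wedge: Loose yellow wedge on the base plate, nose towards the foot rail. Origin: middle of the nose edge, underside; y from nose to thick end. 44 mm wide, 200 mm long, 5 mm high at the nose rising evenly to 45 mm at y = 130 mm, then level. Black grip 22 mm wide (x), 30 mm long, centred at y = 180 mm, 45 to 87 mm above the underside. Slid to the rig's -y it lifts the rail; friction holds it. 0.25 kg.
- drip (a point): Point on the bench (z = 0) straight below the middle of the drip edge (the low edge of the deck), 56 mm before the end of the base plate; axes as the rig's, -y is outwards. The lowest parts of deck and slates there are about 55 mm above the bench.
- pan: Loose white open runoff pan, 130 mm (its x) by 80 mm (its y) by 32 mm high, 3 mm walls, with a blue handle block on the side at -y: 20 mm wide (x), from y = -39 to -79 mm, 16 to 30 mm above the bench. Origin: middle of its underside. The handle starts pointing roughly away from the rig. 0.16 kg.
- bar: Loose steel ballast bar, 100 mm (its x) by 22 mm (y) by 22 mm high, lying flat; origin in the middle of its underside. About 0.38 kg. It goes across the deck, lying on the top slate.
- line1 (a point): Middle of red exposure line 1 of 5 on the deck's top face (the lowest, 12 mm up from the drip edge, for the first slate's tail). Frame of the deck: x across, y up the slope, z out of the top face. Lines are 45 mm apart.
- line2 (a point): Middle of red exposure line 2 of 5 on the deck's top face. Frame of the deck: x across, y up the slope, z out of the top face. Lines are 45 mm apart.
- line3 (a point): Middle of red exposure line 3 of 5 on the deck's top face. Frame of the deck: x across, y up the slope, z out of the top face. Lines are 45 mm apart.
- line4 (a point): Middle of red exposure line 4 of 5 on the deck's top face. Frame of the deck: x across, y up the slope, z out of the top face. Lines are 45 mm apart.
- line5 (a point): Middle of red exposure line 5 of 5 on the deck's top face. Frame of the deck: x across, y up the slope, z out of the top face. Lines are 45 mm apart.
- slate1: Loose dark grey slate, 60 mm wide (x), 75 mm long (y, laid down the slope; ends alike), 6 mm thick, flat on the bench; origin: middle of its underside. 74 g. 3 to 5 are there. Laid right, its underside is 10 mm off the deck at the tail and touches it at the head: 0.13 rad flatter than the deck, the middle of its underside 37 mm up-slope of its line and 5 mm off the deck.
- slate2: Loose dark grey slate, 60 mm wide (x), 75 mm long (y, laid down the slope; ends alike), 6 mm thick, flat on the bench; origin: middle of its underside. 74 g. 3 to 5 are there.
- slate3: Loose dark grey slate, 60 mm wide (x), 75 mm long (y, laid down the slope; ends alike), 6 mm thick, flat on the bench; origin: middle of its underside. 74 g. 3 to 5 are there.
- slate4: Loose dark grey slate, 60 mm wide (x), 75 mm long (y, laid down the slope; ends alike), 6 mm thick, flat on the bench; origin: middle of its underside. 74 g. 3 to 5 are there.
- slate5: Loose dark grey slate, 60 mm wide (x), 75 mm long (y, laid down the slope; ends alike), 6 mm thick, flat on the bench; origin: middle of its underside. 74 g. 3 to 5 are there.
- vial: Bystander: small capped sample vial, 24 mm across and 50 mm tall; leave it alone.
- reagent: Bystander: amber jar with a blue cap, 60 mm across and 60 mm tall; leave it alone.
- beaker: Bystander: clear beaker, 70 mm across and 70 mm tall; leave it alone.
- crucible: Bystander: small white ceramic crucible, 32 mm across and 30 mm tall; leave it alone.
- marker: Bystander: red marker pen 120 mm long; leave it alone.
Things that resemble listed ones, but are neither listed nor needed, are in the scene too. Of the things like the bar, leave any that is green; of the rest the larger one is meant.

How it is judged:
On the way, in this order (a step that is already met when the one before it is completed fails the run):
1. the deck, lifted by the wedge, stands with its pointer level with the collar's top edge (z of pointer in the frame of mark between -0.004 and 0.004 m and contact force between wedge and deck above 0.3 N and velocity of joint deck between -0.05 and 0.05 rad/s), for 0.3 s.
2. a slate lies on the lowest line, tail on the metal strip (((y of slate1 in the frame of line1 between 0.031 and 0.0435 m and x of slate1 in the frame of line1 between -0.009 and 0.009 m and z of slate1 in the frame of line1 between 0.002 and 0.0085 m and angle between the x axis of slate1 and the x axis of line1, either way round below 0.13 rad) or (y of slate2 in the frame of line1 between 0.031 and 0.0435 m and x of slate2 in the frame of line1 between -0.009 and 0.009 m and z of slate2 in the frame of line1 between 0.002 and 0.0085 m and angle between the x axis of slate2 and the x axis of line1, either way round below 0.13 rad) or (y of slate3 in the frame of line1 between 0.031 and 0.0435 m and x of slate3 in the frame of line1 between -0.009 and 0.009 m and z of slate3 in the frame of line1 between 0.002 and 0.0085 m and angle between the x axis of slate3 and the x axis of line1, either way round below 0.13 rad) or (y of slate4 in the frame of line1 between 0.031 and 0.0435 m and x of slate4 in the frame of line1 between -0.009 and 0.009 m and z of slate4 in the frame of line1 between 0.002 and 0.0085 m and angle between the x axis of slate4 and the x axis of line1, either way round below 0.13 rad) or (y of slate5 in the frame of line1 between 0.031 and 0.0435 m and x of slate5 in the frame of line1 between -0.009 and 0.009 m and z of slate5 in the frame of line1 between 0.002 and 0.0085 m and angle between the x axis of slate5 and the x axis of line1, either way round below 0.13 rad))), for 0.2 s.
3. every slate there is lies in its course, lapping the one below (((y of slate1 in the frame of line1 between 0.031 and 0.0435 m and x of slate1 in the frame of line1 between -0.009 and 0.009 m and z of slate1 in the frame of line1 between 0.002 and 0.0085 m and angle between the x axis of slate1 and the x axis of line1, either way round below 0.13 rad) or (y of slate1 in the frame of line2 between 0.031 and 0.0435 m and x of slate1 in the frame of line2 between -0.009 and 0.009 m and z of slate1 in the frame of line2 between 0.002 and 0.0085 m and angle between the x axis of slate1 and the x axis of line2, either way round below 0.13 rad) or (y of slate1 in the frame of line3 between 0.031 and 0.0435 m and x of slate1 in the frame of line3 between -0.009 and 0.009 m and z of slate1 in the frame of line3 between 0.002 and 0.0085 m and angle between the x axis of slate1 and the x axis of line3, either way round below 0.13 rad) or (y of slate1 in the frame of line4 between 0.031 and 0.0435 m and x of slate1 in the frame of line4 between -0.009 and 0.009 m and z of slate1 in the frame of line4 between 0.002 and 0.0085 m and angle between the x axis of slate1 and the x axis of line4, either way round below 0.13 rad) or (y of slate1 in the frame of line5 between 0.031 and 0.0435 m and x of slate1 in the frame of line5 between -0.009 and 0.009 m and z of slate1 in the frame of line5 between 0.002 and 0.0085 m and angle between the x axis of slate1 and the x axis of line5, either way round below 0.13 rad)) and ((y of slate2 in the frame of line1 between 0.031 and 0.0435 m and x of slate2 in the frame of line1 between -0.009 and 0.009 m and z of slate2 in the frame of line1 between 0.002 and 0.0085 m and angle between the x axis of slate2 and the x axis of line1, either way round below 0.13 rad) or (y of slate2 in the frame of line2 between 0.031 and 0.0435 m and x of slate2 in the frame of line2 between -0.009 and 0.009 m and z of slate2 in the frame of line2 between 0.002 and 0.0085 m and angle between the x axis of slate2 and the x axis of line2, either way round below 0.13 rad) or (y of slate2 in the frame of line3 between 0.031 and 0.0435 m and x of slate2 in the frame of line3 between -0.009 and 0.009 m and z of slate2 in the frame of line3 between 0.002 and 0.0085 m and angle between the x axis of slate2 and the x axis of line3, either way round below 0.13 rad) or (y of slate2 in the frame of line4 between 0.031 and 0.0435 m and x of slate2 in the frame of line4 between -0.009 and 0.009 m and z of slate2 in the frame of line4 between 0.002 and 0.0085 m and angle between the x axis of slate2 and the x axis of line4, either way round below 0.13 rad) or (y of slate2 in the frame of line5 between 0.031 and 0.0435 m and x of slate2 in the frame of line5 between -0.009 and 0.009 m and z of slate2 in the frame of line5 between 0.002 and 0.0085 m and angle between the x axis of slate2 and the x axis of line5, either way round below 0.13 rad)) and ((y of slate3 in the frame of line1 between 0.031 and 0.0435 m and x of slate3 in the frame of line1 between -0.009 and 0.009 m and z of slate3 in the frame of line1 between 0.002 and 0.0085 m and angle between the x axis of slate3 and the x axis of line1, either way round below 0.13 rad) or (y of slate3 in the frame of line2 between 0.031 and 0.0435 m and x of slate3 in the frame of line2 between -0.009 and 0.009 m and z of slate3 in the frame of line2 between 0.002 and 0.0085 m and angle between the x axis of slate3 and the x axis of line2, either way round below 0.13 rad) or (y of slate3 in the frame of line3 between 0.031 and 0.0435 m and x of slate3 in the frame of line3 between -0.009 and 0.009 m and z of slate3 in the frame of line3 between 0.002 and 0.0085 m and angle between the x axis of slate3 and the x axis of line3, either way round below 0.13 rad) or (y of slate3 in the frame of line4 between 0.031 and 0.0435 m and x of slate3 in the frame of line4 between -0.009 and 0.009 m and z of slate3 in the frame of line4 between 0.002 and 0.0085 m and angle between the x axis of slate3 and the x axis of line4, either way round below 0.13 rad) or (y of slate3 in the frame of line5 between 0.031 and 0.0435 m and x of slate3 in the frame of line5 between -0.009 and 0.009 m and z of slate3 in the frame of line5 between 0.002 and 0.0085 m and angle between the x axis of slate3 and the x axis of line5, either way round below 0.13 rad)) and ((y of slate4 in the frame of line1 between 0.031 and 0.0435 m and x of slate4 in the frame of line1 between -0.009 and 0.009 m and z of slate4 in the frame of line1 between 0.002 and 0.0085 m and angle between the x axis of slate4 and the x axis of line1, either way round below 0.13 rad) or (y of slate4 in the frame of line2 between 0.031 and 0.0435 m and x of slate4 in the frame of line2 between -0.009 and 0.009 m and z of slate4 in the frame of line2 between 0.002 and 0.0085 m and angle between the x axis of slate4 and the x axis of line2, either way round below 0.13 rad) or (y of slate4 in the frame of line3 between 0.031 and 0.0435 m and x of slate4 in the frame of line3 between -0.009 and 0.009 m and z of slate4 in the frame of line3 between 0.002 and 0.0085 m and angle between the x axis of slate4 and the x axis of line3, either way round below 0.13 rad) or (y of slate4 in the frame of line4 between 0.031 and 0.0435 m and x of slate4 in the frame of line4 between -0.009 and 0.009 m and z of slate4 in the frame of line4 between 0.002 and 0.0085 m and angle between the x axis of slate4 and the x axis of line4, either way round below 0.13 rad) or (y of slate4 in the frame of line5 between 0.031 and 0.0435 m and x of slate4 in the frame of line5 between -0.009 and 0.009 m and z of slate4 in the frame of line5 between 0.002 and 0.0085 m and angle between the x axis of slate4 and the x axis of line5, either way round below 0.13 rad)) and ((y of slate5 in the frame of line1 between 0.031 and 0.0435 m and x of slate5 in the frame of line1 between -0.009 and 0.009 m and z of slate5 in the frame of line1 between 0.002 and 0.0085 m and angle between the x axis of slate5 and the x axis of line1, either way round below 0.13 rad) or (y of slate5 in the frame of line2 between 0.031 and 0.0435 m and x of slate5 in the frame of line2 between -0.009 and 0.009 m and z of slate5 in the frame of line2 between 0.002 and 0.0085 m and angle between the x axis of slate5 and the x axis of line2, either way round below 0.13 rad) or (y of slate5 in the frame of line3 between 0.031 and 0.0435 m and x of slate5 in the frame of line3 between -0.009 and 0.009 m and z of slate5 in the frame of line3 between 0.002 and 0.0085 m and angle between the x axis of slate5 and the x axis of line3, either way round below 0.13 rad) or (y of slate5 in the frame of line4 between 0.031 and 0.0435 m and x of slate5 in the frame of line4 between -0.009 and 0.009 m and z of slate5 in the frame of line4 between 0.002 and 0.0085 m and angle between the x axis of slate5 and the x axis of line4, either way round below 0.13 rad) or (y of slate5 in the frame of line5 between 0.031 and 0.0435 m and x of slate5 in the frame of line5 between -0.009 and 0.009 m and z of slate5 in the frame of line5 between 0.002 and 0.0085 m and angle between the x axis of slate5 and the x axis of line5, either way round below 0.13 rad))), for 0.2 s.
4. the bar lies across the upper end of the topmost slate (((y of bar in the frame of line1 between 0.046 and 0.076 m and x of bar in the frame of line1 between -0.02 and 0.02 m and z of bar in the frame of line1 between 0.004 and 0.0115 m and angle between the x axis of bar and the x axis of line1, either way round below 0.2 rad) or (y of bar in the frame of line2 between 0.046 and 0.076 m and x of bar in the frame of line2 between -0.02 and 0.02 m and z of bar in the frame of line2 between 0.004 and 0.0115 m and angle between the x axis of bar and the x axis of line2, either way round below 0.2 rad) or (y of bar in the frame of line3 between 0.046 and 0.076 m and x of bar in the frame of line3 between -0.02 and 0.02 m and z of bar in the frame of line3 between 0.004 and 0.0115 m and angle between the x axis of bar and the x axis of line3, either way round below 0.2 rad) or (y of bar in the frame of line4 between 0.046 and 0.076 m and x of bar in the frame of line4 between -0.02 and 0.02 m and z of bar in the frame of line4 between 0.004 and 0.0115 m and angle between the x axis of bar and the x axis of line4, either way round below 0.2 rad) or (y of bar in the frame of line5 between 0.046 and 0.076 m and x of bar in the frame of line5 between -0.02 and 0.02 m and z of bar in the frame of line5 between 0.004 and 0.0115 m and angle between the x axis of bar and the x axis of line5, either way round below 0.2 rad))), for 0.2 s.
At the end, for the whole second after the job is handed in: Pointer within 4 mm of the collar's top, on the wedge; every slate within 6 mm of a line, 9 mm of centre, 0.13 rad square, lapped, none skipped; bar on the top slate's upper 30 mm, 20 mm of centre, 0.2 rad; pan within 30 mm out, 15 mm in, 25 mm sideways of the drip edge, 0.25 rad; all still (all of step 1 and all of step 3 and ((y of bar in the frame of line1 between 0.046 and 0.076 m and x of bar in the frame of line1 between -0.02 and 0.02 m and z of bar in the frame of line1 between 0.004 and 0.0115 m and angle between the x axis of bar and the x axis of line1, either way round below 0.2 rad) or (y of bar in the frame of line2 between 0.046 and 0.076 m and x of bar in the frame of line2 between -0.02 and 0.02 m and z of bar in the frame of line2 between 0.004 and 0.0115 m and angle between the x axis of bar and the x axis of line2, either way round below 0.2 rad) or (y of bar in the frame of line3 between 0.046 and 0.076 m and x of bar in the frame of line3 between -0.02 and 0.02 m and z of bar in the frame of line3 between 0.004 and 0.0115 m and angle between the x axis of bar and the x axis of line3, either way round below 0.2 rad) or (y of bar in the frame of line4 between 0.046 and 0.076 m and x of bar in the frame of line4 between -0.02 and 0.02 m and z of bar in the frame of line4 between 0.004 and 0.0115 m and angle between the x axis of bar and the x axis of line4, either way round below 0.2 rad) or (y of bar in the frame of line5 between 0.046 and 0.076 m and x of bar in the frame of line5 between -0.02 and 0.02 m and z of bar in the frame of line5 between 0.004 and 0.0115 m and angle between the x axis of bar and the x axis of line5, either way round below 0.2 rad)) and y of pan in the frame of drip between -0.03 and 0.015 m and x of pan in the frame of drip between -0.025 and 0.025 m and y of drip in the frame of pan between -0.018 and 0.033 m and angle between the x axis of pan and the x axis of drip, either way round below 0.25 rad and height (world z) of pan below 0.006 m and angle between pan's own z axis and vertical below 0.06 rad and linear speed of each of slate1, slate2, slate3, slate4, slate5, bar, pan, wedge below 0.02 m/s); the robot touches nothing.
It fails at once if the gauge collar is shifted on its post by more than 3 mm (distance of mark from where it was at the start of the episode above 0.003 m).
It fails at once if a bystander is moved more than 40 mm (distance of any of vial, reagent, beaker, crucible, marker from where it was at the start of the episode above 0.04 m).
Of slate1, slate2, slate3, slate4, slate5 only 3 to 5 are there at a start; the rules pass over those that are not, and their reading is None.
At some moment in a run one of pan may be knocked a few centimetres aside while the robot is not near it.
Once in a run the grip may slacken for a moment while it holds something.
It also fails if it takes over 210 s, if anything falls off the work surface, if the arm or the gripper's body presses on something with over 40 N, if the wrist force passes 120 N, or if a joint passes its speed limit or range.

## Working session

There is one attempt and no reset: what is moved stays moved. The work goes in short steps, Python scripts to look and compute and a tool call to move; the robot and the scene stay as the last step left them, time stands still between calls to the robot, and variables do not carry over. Pictures are saved under pics/ and viewed, at most 14 in all, crops included, and the job is handed in when it is done.

Besides the shell and the picture viewer there is one more tool, called after "Call:" by a JSON object that holds its "name" and its "arguments", one argument or row to a line. servo_tool: Moves the arm, as the interface text tells. Its arguments: {"type":"object","properties":{"plan":{"type":"array"}},"required":["plan"]}

```bash
mkdir -p pics
cat > h.py <<'E'
import numpy as np, cv2
from workcell import manip
def cap(n,f=None):
    c=manip.capture(n); im=np.array(c["pixels"]); 
    if f: cv2.imwrite("pics/"+f,im[:,:,::-1])
    c["im"]=im; return c
def ray(c,u,v):
    K=np.array(c["intrinsics"]);R=np.array(c["attitude"]).reshape(3,3)
    d=R@np.linalg.inv(K)@np.array([u,v,1.]); return np.array(c["xyz"]),d/np.linalg.norm(d)
def onz(c,u,v,z):
    o,d=ray(c,u,v); return o+d*(z-o[2])/d[2]
def proj(c,P):
    K=np.array(c["intrinsics"]);R=np.array(c["attitude"]).reshape(3,3)
    p=K@(R.T@(np.array(P)-np.array(c["xyz"]))); return p[:2]/p[2]
E
python3 - <<'E'
from h import *
for n in("scene","top"):
    c=cap(n,n+"0.png"); print(n,c["xyz"],np.round(c["attitude"],3).tolist(),np.round(c["intrinsics"],1).tolist())
    cv2.imwrite(f"pics/{n}0b.png",cv2.resize(c["im"][:,:,::-1],(800,600),interpolation=cv2.INTER_CUBIC))
s=manip.observe(); print(s)
E
```

```text
scene [ 1.02155177 -0.48226564  0.7423159 ] [[0.676, 0.539, -0.503], [0.737, -0.51, 0.444], [-0.017, -0.671, -0.742]] [[416.8, 0.0, 287.5], [0.0, 416.8, 212.4], [0.0, 0.0, 1.0]]
top [ 0.46148815 -0.08688159  1.25590827] [[0.018, -0.995, 0.094], [-0.999, -0.021, -0.026], [0.028, -0.093, -0.995]] [[540.0, 0.0, 278.9], [0.0, 540.0, 213.1], [0.0, 0.0, 1.0]]
{'time_s': 0.1, 'joint_positions': array([-1.35477771e+00,  2.59266669e-01,  1.53592780e+00, -1.79561755e-05,
        1.34801777e+00, -2.02803898e-01]), 'qd': array([ 0.00219388, -0.00104992, -0.00169238,  0.00116549,  0.00102381,
       -0.00150313]), 'joint_efforts': array([ 2.15144464e-03, -4.38212729e+01, -2.84642047e+01,  7.21521699e-02,
        3.63163697e-02, -4.71725025e-05]), 'position': array([ 0.2236163 , -0.50211273,  0.30202099]), 'ee_rot': array([[ 9.13566877e-01,  4.06688369e-01, -3.64250187e-04],
       [ 4.06688415e-01, -9.13565566e-01,  1.57818487e-03],
       [ 3.09063002e-04, -1.58991375e-03, -9.99998688e-01]]), 'ft_force': array([-0.00128225,  0.31077306, -0.35711301]), 'moment': array([ 0.06157343, -0.01810913,  0.02273796]), 'grip_force': 0.0, 'grip_width': 0.0927953534673014}
```

View pics/scene0b.png

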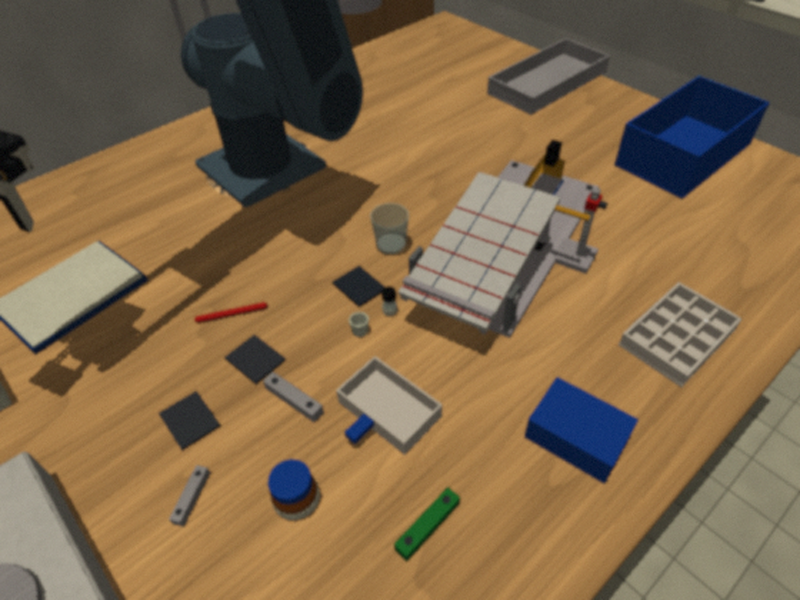

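View pics/top0b.png

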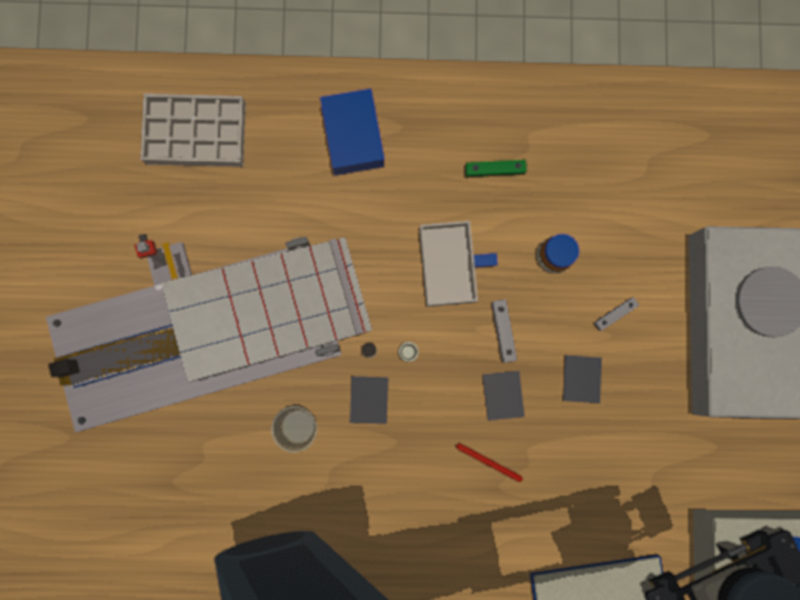

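The two views show three slates (top 800 px view: (369,400), (503,395), (582,379)), the larger grey bar at (504,330), the pan at (450,263), and the rig with its wedge grip at (63,368) and collar at (145,247). Next I measure them.

```bash
cat > meas.py <<'E'
from h import *
def quad(c,m,z,amin=100):
    out=[]
    for k in cv2.findContours(m.astype(np.uint8),cv2.RETR_EXTERNAL,cv2.CHAIN_APPROX_NONE)[0]:
        if cv2.contourArea(k)<amin: continue
        M=cv2.moments(k); u,v=M["m10"]/M["m00"],M["m01"]/M["m00"]
        w=np.array([onz(c,*p[0],z)[:2] for p in k],np.float32)
        (cx,cy),(a,b),t=cv2.minAreaRect(w*1000); 
        if a<b: a,b,t=b,a,t+90   # t: direction of long side
        out.append((np.round(onz(c,u,v,z)[:2]*1000,1),np.round([cx,cy,a,b],1),round((t+90)%180-90,1),(round(u),round(v))))
    return out
E
python3 - <<'E'
from meas import *
c=cap("top"); im=np.mean([c["im"].astype(float)]+[cap("top")["im"] for _ in range(5)],0).astype(np.uint8)
cv2.imwrite("pics/topavg.png",im[:,:,::-1])
hsv=cv2.cvtColor(im,cv2.COLOR_RGB2HSV); H,S,V=[hsv[...,i].astype(int) for i in range(3)]
roi=np.zeros(H.shape,bool); roi[150:310,230:460]=1
print("dark"); [print(*q) for q in quad(c,(V<95)&(S<70)&roi,.006)]
print("grey"); [print(*q) for q in quad(c,(V>=95)&(S<60)&roi,.022)]
roi2=np.zeros(H.shape,bool); roi2[160:305,20:265]=1
print("rig"); [print(*q) for q in quad(c,(S<60)&(V>95)&roi2,.012,50)]
for p in [(49,318),(78,430),(57,323),(81,421)]: print(p,onz(c,p[0]*.7,p[1]*.7,.012)[:2])
k=np.array([cap("scene")["im"].astype(float) for _ in range(6)]).mean(0).astype(np.uint8)
A=cv2.resize(k[100:200,365:435,::-1],None,fx=5.5,fy=5.5,interpolation=cv2.INTER_CUBIC)
B=cv2.resize(im[155:305,30:130,::-1],None,fx=3.9,fy=3.67,interpolation=cv2.INTER_CUBIC)
cv2.imwrite("pics/z1.png",np.hstack([A[:550],B[:550]]))
E
```

```text
dark
[425.3 -74.1] [425.5 -73.4  70.7  57.3] 1.0 (258, 280)
[ 436.5 -290.8] [ 436.6 -290.6   73.3   58.8] 6.8 (352, 276)
[ 465.  -419.6] [ 465.  -419.6   72.7   59.4] -2.5 (407, 265)
grey
[ 503.3 -135.2] [ 502.9 -134.5   27.4   27.4] -88.9 (285, 246)
[ 539.9 -290. ] [ 539.9 -290.1   99.2   21.4] 10.9 (353, 231)
[ 571.2 -472.3] [ 571.4 -472.5   73.9   15.9] -55.8 (431, 219)
[583.2 -25.4] [586.5 -33.2 188.9  52.5] 1.5 (238, 210)
[609.2 -48.5] [609.7 -48.2 155.1   9.5] 17.4 (248, 199)
[ 646.7 -197.7] [ 647.5 -201.7  131.3   90.1] 6.2 (313, 184)
rig
[386.6  36.7] [390.9  42.9  63.7  45. ] -89.1 (209, 296)
[533.  180.5] [556.4 195.9 478.9 247. ] -72.6 (148, 230)
[610.4 -48.2] [610.9 -47.9 156.3   9.6] 17.4 (248, 199)
(49, 318) [0.54570933 0.43835703]
(78, 430) [0.36960981 0.38256301]
(57, 323) [0.53796595 0.42526093]
(81, 421) [0.38373823 0.37867019]
```

View pics/z1.png

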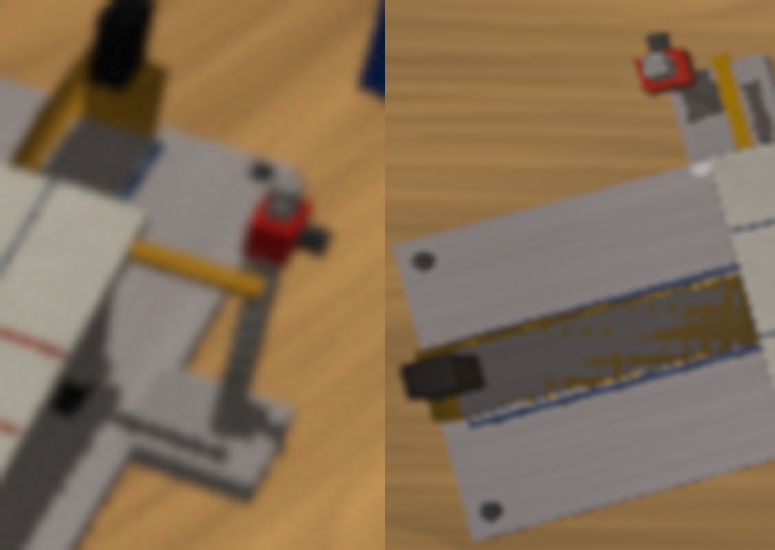

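Run:
```python
from meas import *
def avg(n,k=6):
    c=cap(n); c["im"]=np.mean([c["im"].astype(float)]+[cap(n)["im"] for _ in range(k-1)],0).astype(np.uint8); return c
t=avg("top"); s=avg("scene")
import pickle; pickle.dump((t,s),open("c0.pkl","wb"))
# plate edges: gradient along scanlines in top
g=cv2.cvtColor(t["im"],cv2.COLOR_RGB2HSV)[...,1].astype(float)
def sub(p0,p1,n,half=6):
    p0,p1=np.array(p0)*.7,np.array(p1)*.7; d=(p1-p0)/np.linalg.norm(p1-p0); nn=np.array([-d[1],d[0]]); P=[]
    for a in np.linspace(.12,.88,n):
        q=p0+a*(p1-p0); ss=np.arange(-half,half+.01,.25); X=(q+ss[:,None]*nn).astype(np.float32)
        v=cv2.remap(cv2.GaussianBlur(g,(0,0),.8),X[None,:,0],X[None,:,1],cv2.INTER_LINEAR)[0]
        P.append(q+ss[np.argmax(abs(np.gradient(v)))]*nn)
    P=np.array([onz(t,*p,.012)[:2] for p in P],np.float32)
    vx,vy,x,y=cv2.fitLine(P,cv2.DIST_HUBER,0,.01,.01).ravel(); print("ang",round(np.degrees(np.arctan2(vy,vx)),2),x,y); return np.array([x,y]),np.array([vx,vy])
E=sub((49,318),(78,430),30); T=sub((49,318),(150,290),30); B=sub((78,430),(310,368),40)
def X(a,b): 
    k=np.linalg.solve(np.array([a[1],-b[1]]).T,b[0]-a[0]); return a[0]+k[0]*a[1]
c1,c2=X(E,T),X(E,B); print(c1,c2,np.linalg.norm(c1-c2))
# red lines both views
for n,c,roi in(("top",t,(160,275,110,265)),("scene",s,(120,235,270,400))):
    h=cv2.cvtColor(c["im"],cv2.COLOR_RGB2HSV).astype(int); m=((h[...,0]<10)|(h[...,0]>165))&(h[...,1]>55); z=np.zeros_like(m); a,b,l,r=roi; z[a:b,l:r]=m[a:b,l:r]
    for k in cv2.findContours(z.astype(np.uint8),cv2.RETR_EXTERNAL,cv2.CHAIN_APPROX_NONE)[0]:
        if len(k)<20: continue
        (x,y),(w,hh),an=cv2.minAreaRect(k); print(n,round(x,1),round(y,1),round(w,1),round(hh,1),round(an,1))
A=cv2.resize(s["im"][125:160,400:430,::-1],None,fx=13,fy=13,interpolation=cv2.INTER_CUBIC)
Bm=cv2.resize(t["im"][160:195,85:115,::-1],None,fx=13,fy=13,interpolation=cv2.INTER_CUBIC)
cv2.imwrite("pics/z2.png",np.hstack([A,Bm]))
```

```text
ang 17.69 0.4425893 0.41056904
ang -72.51 0.57179976 0.37082788
ang -72.54 0.41418704 0.23497823
[0.5486212  0.44439757] [0.36657703 0.38631803] 0.19108455
top 164.2 220.6 69.6 2.4 74.6
top 185.3 215.9 68.4 2.3 74.4
top 205.7 210.4 67.7 2.4 74.2
top 225.6 204.5 67.7 2.2 74.1
top 245.5 200.0 66.8 2.5 73.7
scene 312.3 211.7 65.0 3.1 22.2
scene 320.6 196.3 65.2 2.3 21.3
scene 330.9 182.2 62.0 1.9 20.3
scene 339.5 167.9 60.4 1.9 19.9
scene 348.1 154.4 59.1 1.9 18.4
```

View pics/z2.png

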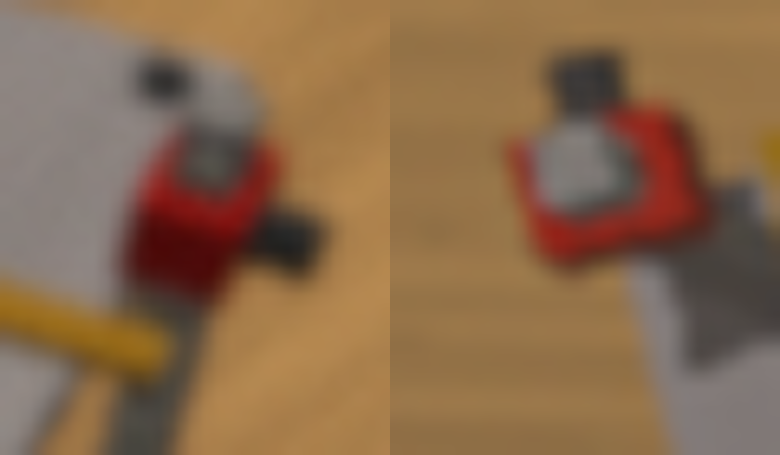

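```bash
cat >> h.py <<'E'
def tri(t,pt,s,ps):
    A=[];b=[]
    for c,p in((t,pt),(s,ps)):
        o,d=ray(c,*p); M=np.eye(3)-np.outer(d,d); A.append(M); b.append(M@o)
    x=np.linalg.lstsq(np.vstack(A),np.hstack(b),rcond=None)[0]
    return x, max(np.linalg.norm(A[i]@x-b[i]) for i in(0,1))
E
cat > rig.py <<'E'
import numpy as np
a=np.radians(17.5); O=np.array([.5628,.0816,0]); RR=np.array([[np.cos(a),-np.sin(a),0],[np.sin(a),np.cos(a),0],[0,0,1]])
def tor(p): return RR.T@(np.array(p)-O)
def tow(p): return O+RR@np.array(p)
E
python3 - <<'E'
from h import *; from rig import *; import pickle
t,s=pickle.load(open("c0.pkl","rb"))
T=[(245.5,200),(225.6,204.5),(205.7,210.4),(185.3,215.9),(164.2,220.6)];S=[(312.3,211.7),(320.6,196.3),(330.9,182.2),(339.5,167.9),(348.1,154.4)]
f=lambda n,a,b:(lambda r:print(n,np.round(tor(r[0])*1000,1),round(r[1]*1000,1)))(tri(t,a,s,b))
for i in range(5): f("line%d"%(i+1),T[i],S[i])
f("mark",(108.6,173.3),(414.6,141.25)); f("posttop",(100,173.2),(417.3,132.7)); f("pointer",(115.9,170.8),(413,151.3))
for z in(.1,.11,.12,.13,.14,.152): print(z,proj(s,tow([.128,.11,z])))
# grip dark blob in top
h=cv2.cvtColor(t["im"],cv2.COLOR_RGB2HSV).astype(int); m=(h[...,2]<60); z=np.zeros_like(m); z[240:275,25:70]=m[240:275,25:70]
from meas import quad
for q in quad(t,z,.099,15): print(q, np.round(tor([*q[0]/1000,.099])*1000,1))
# yellow/blue wedge edges
E
```

```text
line1 [  -0.  -130.    72.8] 1.8
line2 [ -0.1 -86.7  82. ] 0.2
line3 [  0.5 -41.1  86.8] 1.7
line4 [ 0.3  3.4 95.1] 1.6
line5 [  1.7  47.8 103.4] 1.1
mark [127.4 128.3 133.8] 3.0
posttop [127.4 140.8 150.1] 1.7
pointer [132.3 116.2 114.9] 2.4
0.1 [407.98817892 157.36154535]
0.11 [408.83726619 154.05545072]
0.12 [409.69944987 150.69836256]
0.13 [410.57503531 147.28909188]
0.14 [411.46433744 143.82641249]
0.152 [412.55006416 139.59891386]
(array([467.5, 374.8]), array([467.4, 375.4,  40.4,  24.7]), -74.7, (45, 257)) [ -2.7 308.3  99. ]
```

```bash
cat > pl.py <<'E'
from h import *; from rig import *
from scipy.spatial.transform import Rotation as Rn
def down(yaw,tilt=0):
    "tool x heading yaw(deg) in plane, z down; tilt deg: tool x nose up"
    x=np.array([np.cos(np.radians(yaw)),np.sin(np.radians(yaw)),0]);z=np.array([0,0,-1.]);R=np.c_[x,np.cross(z,x),z]
    return R@Rn.from_euler('y',tilt,degrees=True).as_matrix()
def plan(wps,start=None):
    """wps: (pos or None, R or None, grip, rows); prints the rows, 10 to a call"""
    s=manip.observe(); p=np.array(s["position"]) if start is None else start[0]; R=np.array(s["ee_rot"]).reshape(3,3) if start is None else start[1]
    rows=[]
    for P,Q,g,n in wps:
        if P is None: P=p
        if Q is None: Q=R
        P=np.array(P); p0=p.copy();R0=R.copy(); rv=Rn.from_matrix(R0.T@Q).as_rotvec()
        for i in range(1,n+1):
            a=i/n; tp=p0+a*(P-p0); tR=R0@Rn.from_rotvec(a*rv).as_matrix()
            d=np.round(R.T@(tp-p)*1000*2)/2; w=np.round(np.degrees(Rn.from_matrix(R.T@tR).as_rotvec()),1)
            p=p+R@d/1000; R=R@Rn.from_rotvec(np.radians(w)).as_matrix()
            rows.append([g,*[float(v) for v in d],*[float(v) for v in w]])
            if abs(d).max()>62.5 or abs(w).max()>10.7: print("TOO FAST",rows[-1])
    while len(rows)%10: rows.append([rows[-1][0],0,0,0,0,0,0])
    for i in range(0,len(rows),10): print("["+",".join("["+",".join("%g"%(v+0) for v in r)+"]" for r in rows[i:i+10])+"]")
    return p,R
E
python3 - <<'E'
from pl import *
h=down(107.5); g=lambda y,z:tow([-.0015,y,z])
plan([(g(.313,.26),h,1,20),(g(.313,.147),h,1,5),(None,None,-1,5)])
E
```

```text
[[1,29,-35.5,2,0,0,-4.2],[1,31.5,-33,2.5,0,0,-4.2],[1,34,-30.5,2,0,0,-4.1],[1,36,-28.5,2,0,0,-4.2],[1,38,-25.5,2,0,0,-4.2],[1,40,-22.5,2.5,0,0,-4.2],[1,41,-19.5,2,0,0,-4.1],[1,42.5,-17,2,0,0,-4.2],[1,44,-13.5,2,0,0,-4.2],[1,44.5,-10,2.5,0,0,-4.2]]
[[1,45,-7,2,0,0,-4.1],[1,46,-4,2,0,0,-4.2],[1,45.5,0,2.5,0,0,-4.2],[1,46,3,2,0,0,-4.2],[1,45,6,2,0,0,-4.1],[1,45,9.5,2,0,0,-4.2],[1,44,13,2.5,0,0,-4.2],[1,42.5,16,2,0,0,-4.2],[1,42,19,2,0,0,-4.1],[1,40,22,2.5,0,0,-4.2]]
[[1,0,0,22.5,0,0,0],[1,0,0,22.5,0,0,0],[1,0,0,22.5,0,0,0],[1,0,0,22.5,0,0,0],[1,0,0,23,0,0,0],[-1,0,0,0,0,0,0],[-1,0,0,0,0,0,0],[-1,0,0,0,0,0,0],[-1,0,0,0,0,0,0],[-1,0,0,0,0,0,0]]
```

Call:
{"name": "servo_tool", "arguments": {
  "plan": [
    [1, 29, -35.5, 2, 0, 0, -4.2],
    [1, 31.5, -33, 2.5, 0, 0, -4.2],
    [1, 34, -30.5, 2, 0, 0, -4.1],
    [1, 36, -28.5, 2, 0, 0, -4.2],
    [1, 38, -25.5, 2, 0, 0, -4.2],
    [1, 40, -22.5, 2.5, 0, 0, -4.2],
    [1, 41, -19.5, 2, 0, 0, -4.1],
    [1, 42.5, -17, 2, 0, 0, -4.2],
    [1, 44, -13.5, 2, 0, 0, -4.2],
    [1, 44.5, -10, 2.5, 0, 0, -4.2]
  ]
}}

```text
time_s: 2.55
position: [0.3458, -0.0601, 0.2816]
ee_rot: [[0.408, 0.913, 0.001], [0.913, -0.408, -0.001], [-0.0, 0.001, -1.0]]
ft_force: [0.4, -0.7, 0.4]
grip_width: 0.0931
grip_force: 0.0
```

Call:
{"name": "servo_tool", "arguments": {
  "plan": [
    [1, 45, -7, 2, 0, 0, -4.1],
    [1, 46, -4, 2, 0, 0, -4.2],
    [1, 45.5, 0, 2.5, 0, 0, -4.2],
    [1, 46, 3, 2, 0, 0, -4.2],
    [1, 45, 6, 2, 0, 0, -4.1],
    [1, 45, 9.5, 2, 0, 0, -4.2],
    [1, 44, 13, 2.5, 0, 0, -4.2],
    [1, 42.5, 16, 2, 0, 0, -4.2],
    [1, 42, 19, 2, 0, 0, -4.1],
    [1, 40, 22, 2.5, 0, 0, -4.2]
  ]
}}

```text
time_s: 3.8
position: [0.4676, 0.3814, 0.2597]
ee_rot: [[-0.303, 0.953, 0.0], [0.953, 0.303, 0.0], [-0.0, 0.0, -1.0]]
ft_force: [1.0, 1.0, -0.0]
grip_width: 0.0928
grip_force: 0.0
```

Run:
```python
from pl import *
t=cap("top");s=cap("scene")
A=cv2.resize(t["im"][150:310,20:180,::-1],(400,400)); B=cv2.resize(s["im"][60:220,300:460,::-1],(400,400)); cv2.imwrite("pics/a1.png",np.hstack([A,B]))
st=manip.observe();print(tor(st["position"]),st["ee_rot"])
h=down(107.5); g=lambda y,z:tow([-.0015,y,z])
plan([(g(.313,.147),h,1,5),(None,None,-1,5)])
```

```text
[3.64527939e-05 3.16285368e-01 2.58857368e-01] [[-3.04591914e-01  9.52482946e-01  6.25536284e-05]
 [ 9.52482060e-01  3.04591539e-01  1.38554023e-03]
 [ 1.30065013e-03  4.81605558e-04 -9.99999038e-01]]
[[1,-0.5,-0.5,22.5,0,0,0],[1,-1,0,22,0,0,0.1],[1,-0.5,-0.5,22.5,0,0,0],[1,-0.5,-0.5,22.5,0,-0.1,0.1],[1,-1,0,22.5,0,0,0],[-1,0,0,0,0,0,0],[-1,0,0,0,0,0,0],[-1,0,0,0,0,0,0],[-1,0,0,0,0,0,0],[-1,0,0,0,0,0,0]]
```

View pics/a1.png

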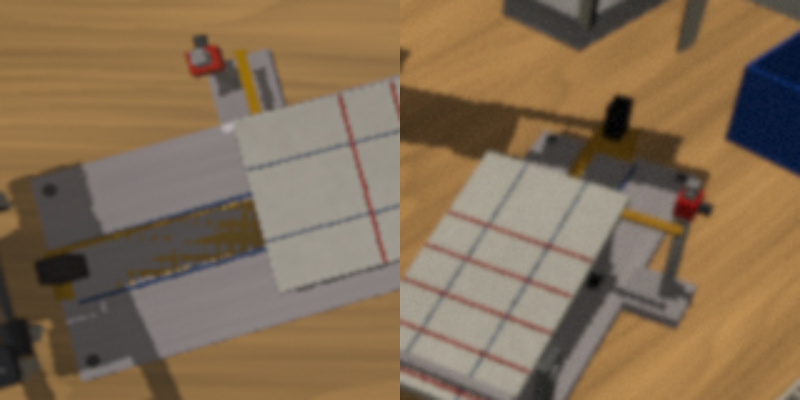

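The picture shows the gripper just outside the top view, above the wedge grip (left crop (62,268)). The parallax fits, so I descend and grip.

Call:
{"name": "servo_tool", "arguments": {
  "plan": [
    [1, -0.5, -0.5, 22.5, 0, 0, 0],
    [1, -1, 0, 22, 0, 0, 0.1],
    [1, -0.5, -0.5, 22.5, 0, 0, 0],
    [1, -0.5, -0.5, 22.5, 0, -0.1, 0.1],
    [1, -1, 0, 22.5, 0, 0, 0],
    [1, 0, 0, 0, 0, 0, 0],
    [-1, 0, 0, 0, 0, 0, 0],
    [-1, 0, 0, 0, 0, 0, 0],
    [-1, 0, 0, 0, 0, 0, 0],
    [-1, 0, 0, 0, 0, 0, 0]
  ]
}}

```text
time_s: 5.15
position: [0.467, 0.376, 0.1482]
ee_rot: [[-0.297, 0.955, 0.001], [0.955, 0.297, -0.001], [-0.002, 0.001, -1.0]]
ft_force: [0.9, 0.3, -0.5]
grip_width: 0.0572
grip_force: 0.0
```

Run:
```python
from pl import *
st=manip.observe();print(tor(st["position"]),st["grip_width"],st["grip_force"],st["ft_force"])
t=cap("top");s=cap("scene")
A=cv2.resize(t["im"][200:310,20:130,::-1],(400,400)); B=cv2.resize(s["im"][60:160,360:460,::-1],(400,400)); cv2.imwrite("pics/a2.png",np.hstack([A,B]))
```

```text
[-0.00277686  0.30961419  0.14821442] 0.05722437239358616 0.0 [ 0.85774083  0.27025551 -0.54111579]
```

View pics/a2.png

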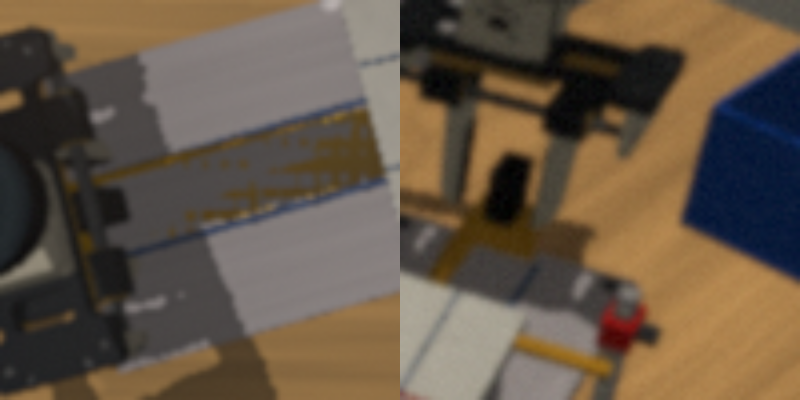

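The scene crop (510,190) shows the fingers straddling the black grip and still closing.

Call:
{"name": "servo_tool", "arguments": {
  "plan": [
    [-1, 0, 0, 0, 0, 0, 0],
    [-1, 0, 0, 0, 0, 0, 0],
    [-1, 0, 0, 0, 0, 0, 0],
    [-1, 0, 0, 0, 0, 0, 0],
    [-1, 0, 0, 0, 0, 0, 0],
    [-1, 0, 0, 0, 0, 0, 0],
    [-1, -5, 0, 0, 0, 0, 0],
    [-1, -5, 0, 0, 0, 0, 0],
    [-1, 0, 0, 0, 0, 0, 0],
    [-1, 0, 0, 0, 0, 0, 0]
  ]
}}

```text
time_s: 6.5
position: [0.4699, 0.3661, 0.1476]
ee_rot: [[-0.297, 0.955, 0.0], [0.955, 0.297, -0.002], [-0.002, -0.0, -1.0]]
ft_force: [0.5, 0.2, -2.4]
grip_width: 0.0219
grip_force: 30.0
```

Run:
```python
from pl import *
st=manip.observe();print(tor(st["position"]),RR.T@st["ft_force"])
plan([(tow([-.0018,.2265,.148]),down(107.5),-1,10)])
```

```text
[-0.00307754  0.29930541  0.14762772] [ 0.57067539  0.00893975 -2.42590132]
[[-1,-7.5,0,0,0,0,0],[-1,-7,0.5,0,0,0,0],[-1,-7.5,0,0,0,0,-0.1],[-1,-7,0,0,0,0,0],[-1,-7.5,0.5,0,0,0.1,0],[-1,-7,0,0,0,0,0],[-1,-7.5,0,0,0,0,-0.1],[-1,-7,0,0,0,0,0],[-1,-7.5,0.5,-0.5,0,0,0],[-1,-7.5,0,0,0,0,0]]
```

Call:
{"name": "servo_tool", "arguments": {
  "plan": [
    [-1, -7, 0, 0, 0, 0, 0],
    [-1, -7, 0.5, 0, 0, 0, 0],
    [-1, -7, 0, 0, 0, 0, 0],
    [-1, -7, 0, 0, 0, 0, 0],
    [-1, -7, 0, 0, 0, 0, 0],
    [-1, -7, 0, 0, 0, 0, 0],
    [-1, -7, 0, 0, 0, 0, 0],
    [-1, -6, 0, 0, 0, 0, 0],
    [-1, -5, 0, 0, 0, 0, 0],
    [-1, 0, 0, 0, 0, 0, 0]
  ]
}}

```text
time_s: 7.75
position: [0.4881, 0.3101, 0.1482]
ee_rot: [[-0.296, 0.955, 0.001], [0.955, 0.296, 0.001], [0.001, 0.001, -1.0]]
ft_force: [-1.5, 6.1, -2.3]
grip_width: 0.0219
grip_force: 30.0
```

```bash
cat > chk.py <<'E'
from pl import *; import sys
s=cap("scene"); s["im"]=np.mean([s["im"].astype(float)]+[cap("scene")["im"] for _ in range(5)],0).astype(np.uint8)
st=manip.observe();print(np.round(tor(st["position"])*1000,1),np.round(RR.T@st["ft_force"],1),st["grip_width"])
h=cv2.cvtColor(s["im"],cv2.COLOR_RGB2HSV).astype(int); m=(h[...,0]>15)&(h[...,0]<28)&(h[...,1]>185); 
A=cv2.resize(s["im"][120:160,385:430,::-1],None,fx=13,fy=13,interpolation=cv2.INTER_CUBIC); cv2.imwrite("pics/"+sys.argv[1],A)
E
python3 chk.py p1.png
```

```text
[ -2.5 240.4 148.1] [ 0.1  6.6 -2.1] 0.02180763378561541
```

View pics/p1.png

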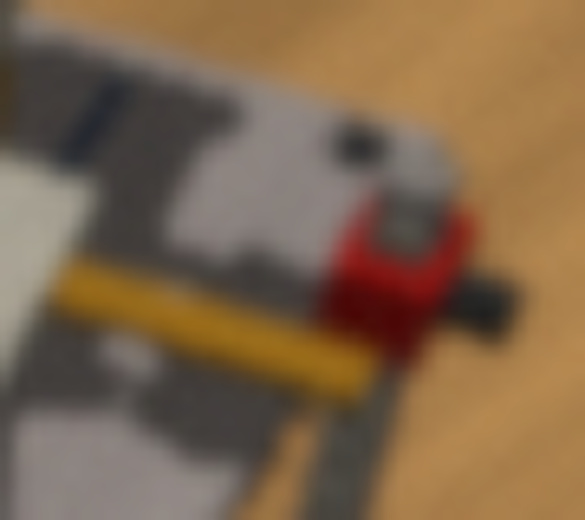

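```bash
cat > deck.py <<'E'
from pl import *; import pickle
from scipy.optimize import least_squares
t0,s0=pickle.load(open("c0.pkl","rb"))
def rotd(p,d):
    y,z=p[1]+.07,p[2]-.075; return np.array([p[0],-.07+y*np.cos(d)-z*np.sin(d),.075+y*np.sin(d)+z*np.cos(d)])
def lines(c,roi):
    h=cv2.cvtColor(c["im"],cv2.COLOR_RGB2HSV).astype(int); m=((h[...,0]<10)|(h[...,0]>165))&(h[...,1]>55); z=np.zeros_like(m); a,b,l,r=roi; z[a:b,l:r]=m[a:b,l:r]
    o=[cv2.minAreaRect(k) for k in cv2.findContours(z.astype(np.uint8),cv2.RETR_EXTERNAL,cv2.CHAIN_APPROX_NONE)[0] if len(k)>=20]
    return np.array(sorted([list(q[0]) for q in o if max(q[1])>52],key=lambda p:-p[1]))
def ptr(c):
    h=cv2.cvtColor(c["im"],cv2.COLOR_RGB2HSV).astype(int); m=(h[...,0]>14)&(h[...,0]<30)&(h[...,1]>195); z=np.zeros_like(m); z[132:160,390:416]=m[132:160,390:416]
    n,l,stt,ce=cv2.connectedComponentsWithStats(z.astype(np.uint8)); i=1+np.argmax(stt[1:,4]); return ce[i],stt[i]
def avg(n,k=5):
    c=cap(n); c["im"]=np.mean([c["im"].astype(float)]+[cap(n)["im"] for _ in range(k-1)],0).astype(np.uint8); return c
if __name__=="__main__":
    s=avg("scene"); roi=(110,235,270,400); L0,L=lines(s0,roi),lines(s,roi)
    print(len(L0),len(L)); print(np.round(L-L0,2).tolist() if len(L)==len(L0) else L)
    P=np.array([[0,-.1292+i*.0443,.0735+i*.0078] for i in range(5)])
    f=lambda d:np.concatenate([(proj(s,tow(rotd(p,d)))-proj(s,tow(p)))-(b-a) for p,a,b in zip(P,L0,L)])
    d=least_squares(lambda x:f(x[0]),[.05]).x[0]; print("delta",d,"rail rise",d*200,"ptr rise",d*186)
    (a,sa),(b,sb)=ptr(s0),ptr(s); print("ptr",a,sa,b,sb)
    p=np.array([.105,.1165,.1149])
    for dd in np.arange(.03,.14,.01): print(round(dd,2),np.round(proj(s,tow(rotd(p,dd)))-proj(s,tow(p)),2),end=" ")
    print("\nwant",proj(s,tow([.133,.118,.1338])),proj(s,tow([.133,.1165,.1149])),proj(s,tow([.128,.1283,.1338])))
E
python3 deck.py
```

```text
5 5
[[-0.08, 1.2], [0.39, 0.79], [0.12, -0.33], [-0.01, -0.98], [-0.45, -2.15]]
delta 0.06804420113542614 rail rise 13.608840227085228 ptr rise 12.656221411189263
ptr [401.86486486 148.94594595] [390 145  22   8  37] [402.39393939 145.5       ] [390 141  24   9  66]
0.03 [ 0.25 -1.57] 0.04 [ 0.33 -2.09] 0.05 [ 0.41 -2.6 ] 0.06 [ 0.48 -3.1 ] 0.07 [ 0.55 -3.61] 0.08 [ 0.62 -4.1 ] 0.09 [ 0.68 -4.6 ] 0.1 [ 0.74 -5.09] 0.11 [ 0.8  -5.57] 0.12 [ 0.85 -6.05] 0.13 [ 0.91 -6.52] 0.14 [ 0.96 -6.99] 
want [414.17786168 144.70236882] [412.27070421 151.50334935] [413.52374569 141.56653505]
```

Run:
```python
from deck import *
s=avg("scene",8);t=avg("top",8)
K=22
def crop(c,y0,x0,h,w,pts):
    A=cv2.resize(c["im"][y0:y0+h,x0:x0+w,::-1],None,fx=K,fy=K,interpolation=cv2.INTER_CUBIC)
    for p,col in pts:
        u,v=proj(c,tow(p)); q=(int((u-x0+.5)*K),int((v-y0+.5)*K)); cv2.circle(A,q,2,col,-1)
    return A
P=[]
yc=.1395
for z in(.152,):
    for dx,dy in((-6,-6),(6,-6),(6,6),(-6,6)): P.append(([.128+dx/1e3,yc+dy/1e3,z],(0,255,0)))
for z in(.146,.142,.138,.134,.130): P.append(([.128,yc-.006,z],(255,255,0))); P.append(([.128-.011,yc-.011,z],(255,0,255)))
A=crop(s,127,405,27,20,P); B=crop(t,163,93,18,18,P); C=np.zeros((27*K,38*K-2,3),np.uint8); C[:,:20*K]=A; C[:18*K,20*K:]=B[:,:18*K-2]
cv2.imwrite("pics/m.png",C[:,:800])
```

```text
(no output)
```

View pics/m.png

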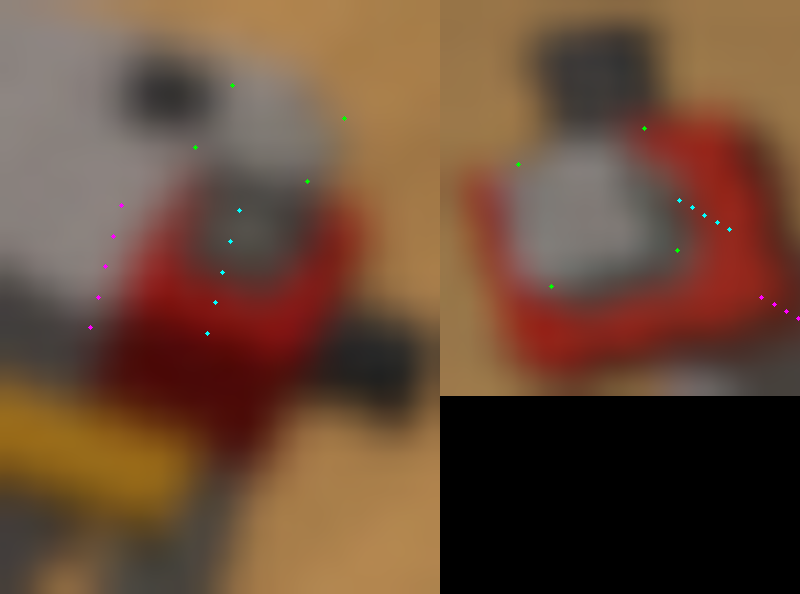

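The crop shows the collar's front top edge from (125,315) to (300,365) and the pointer tip's far corner at (200,440). The pointer has about 6.5 mm left to rise, so the wedge goes another 22 mm.

Call:
{"name": "servo_tool", "arguments": {
  "plan": [
    [-1, -3, 0, 0, 0, 0, 0],
    [-1, -3, 0, 0, 0, 0, 0],
    [-1, -3, 0, 0, 0, 0, 0],
    [-1, -3, 0, 0, 0, 0, 0],
    [-1, -3, 0, 0, 0, 0, 0],
    [-1, -3, 0, 0, 0, 0, 0],
    [-1, -2, 0, 0, 0, 0, 0],
    [-1, -2, 0, 0, 0, 0, 0],
    [-1, 0, 0, 0, 0, 0, 0],
    [-1, 0, 0, 0, 0, 0, 0]
  ]
}}

```text
time_s: 10.35
position: [0.4946, 0.2892, 0.1483]
ee_rot: [[-0.297, 0.955, 0.001], [0.955, 0.297, 0.001], [0.0, 0.001, -1.0]]
ft_force: [-3.1, 7.8, 0.2]
grip_width: 0.0219
grip_force: 30.0
```

```bash
python3 deck.py; python3 chk.py p2.png
```

```text
5 5
[[-0.09, 1.73], [0.32, 0.96], [-0.01, -0.48], [-0.46, -1.62], [-0.44, -2.68]]
delta 0.09416186197036201 rail rise 18.8323723940724 ptr rise 17.514106326487333
ptr [401.86486486 148.94594595] [390 145  22   8  37] [402.43076923 144.38461538] [390 140  24   9  65]
0.03 [ 0.25 -1.57] 0.04 [ 0.33 -2.09] 0.05 [ 0.41 -2.6 ] 0.06 [ 0.48 -3.1 ] 0.07 [ 0.55 -3.61] 0.08 [ 0.62 -4.1 ] 0.09 [ 0.68 -4.6 ] 0.1 [ 0.74 -5.09] 0.11 [ 0.8  -5.57] 0.12 [ 0.85 -6.05] 0.13 [ 0.91 -6.52] 0.14 [ 0.96 -6.99] 
want [414.17786168 144.70236882] [412.27070421 151.50334935] [413.52374569 141.56653505]
[ -2.6 218.5 148.3] [0.3 7.4 0.6] 0.02166611469226215
```

View pics/p2.png

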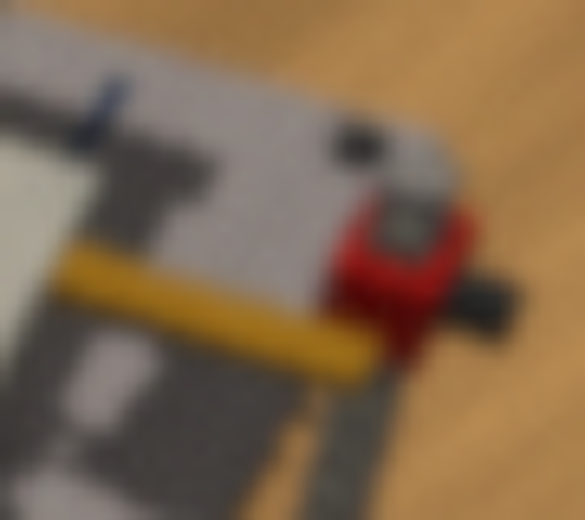

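The pointer tip's far corner (385,335) is still about 1.5–2 mm below the collar's front edge, so I push 5 mm more and then release.

Call:
{"name": "servo_tool", "arguments": {
  "plan": [
    [-1, -3, 0, 0, 0, 0, 0],
    [-1, -2.5, 0, 0, 0, 0, 0],
    [-1, 0, 0, 0, 0, 0, 0],
    [-1, 0, 0, 0, 0, 0, 0],
    [1, 0, 0, 0, 0, 0, 0],
    [1, 0, 0, 0, 0, 0, 0],
    [1, 0, 0, 0, 0, 0, 0],
    [1, 0, 0, 0, 0, 0, 0],
    [1, 0, 0, 0, 0, 0, 0],
    [1, 0, 0, 0, 0, 0, 0]
  ]
}}

```text
time_s: 12.15
position: [0.4964, 0.283, 0.1479]
ee_rot: [[-0.297, 0.955, 0.0], [0.955, 0.297, -0.002], [-0.002, -0.0, -1.0]]
ft_force: [-0.1, 0.7, 0.1]
grip_width: 0.0772
grip_force: 0.0
```

```bash
python3 deck.py | head -4;  python3 - <<'E'
from pl import *
plan([(tow([-.002,.235,.19]),None,1,3),(tow([-.002,.24,.26]),None,1,3),([.436,-.05,.26],down(95),1,7),([.4255,-.0738,.2],down(90.5),.55,4),([.4255,-.0738,.0865],down(90.5),.55,8),(None,None,.55,1),(None,None,-1,4)])
E
```

```text
5 5
[[0.12, 1.94], [0.3, 1.02], [-0.78, -0.6], [0.0, -1.5], [-0.55, -2.85]]
delta 0.10006324333067095 rail rise 20.01264866613419 ptr rise 18.611763259504794
ptr [401.86486486 148.94594595] [390 145  22   8  37] [402.27419355 144.01612903] [390 140  24   9  62]
[[1,7.5,0,-14,0,0,0],[1,7.5,0.5,-14,0,0,0],[1,8,0,-14,0,0,0],[1,1.5,0,-23.5,0,0,0],[1,1.5,0,-23,0,0,0],[1,1.5,0,-23.5,0,0,0],[1,-47,-22.5,0,0,0,1.8],[1,-47.5,-21,0,0,0,1.7],[1,-48,-19.5,0,0,0,1.8],[1,-48.5,-18,0.5,0,0.1,1.7]]
[[1,-49.5,-16.5,-0.5,0,0,1.8],[1,-49.5,-15,0,0,0,1.7],[1,-50,-13.5,0,0,0,1.8],[0.55,-5.5,-3,15,0,0,1.1],[0.55,-6,-3.5,15,0,0,1.1],[0.55,-6,-2.5,15,0,0,1.2],[0.55,-6,-3,15,0,0,1.1],[0.55,0,0,14,0,0,0],[0.55,0,0,14.5,0,0,0],[0.55,0,0,14,0,0,0]]
[[0.55,0,0,14.5,0,0,0],[0.55,0,0,14,0,0,0],[0.55,0,0,14.5,0,0,0],[0.55,0,0,14,0,0,0],[0.55,0,0,14,0,0,0],[0.55,0,0,0,0,0,0],[-1,0,0,0,0,0,0],[-1,0,0,0,0,0,0],[-1,0,0,0,0,0,0],[-1,0,0,0,0,0,0]]
```

Run:
```python
from pl import *
plan([(tow([-.002,.235,.19]),None,1,3),(tow([-.002,.24,.26]),None,1,3),([.4255,-.0738,.22],down(181),.55,10),([.4255,-.0738,.0865],down(181),.55,7),(None,None,.55,1),(None,None,-1,6)])
```

```text
[[1,7.5,0,-14,0,0,0],[1,7.5,0.5,-14,0,0,0],[1,8,0,-14,0,0,0],[1,1.5,0,-23.5,0,0,0],[1,1.5,0,-23,0,0,0],[1,1.5,0,-23.5,0,0,0],[0.55,-34.5,-17.5,4,0,0,-7.4],[0.55,-32.5,-21.5,4,0,0,-7.3],[0.55,-29,-26,4,0,0,-7.4],[0.55,-25.5,-29,4,0,0,-7.4]]
[[0.55,-22,-32.5,4,0,0,-7.4],[0.55,-17,-34.5,4.5,-0.1,0,-7.3],[0.55,-13,-37,4,0,0.1,-7.4],[0.55,-8,-38,3.5,0,0,-7.4],[0.55,-3,-38.5,4,0,0,-7.3],[0.55,2.5,-39,4,0,0,-7.4],[0.55,0,0,19,0,0,0],[0.55,0,0,19,0,0,0],[0.55,0,0,19.5,0,0,0],[0.55,0,0,19,0,0,0]]
[[0.55,0,0,19,0,0,0],[0.55,0,0,19,0,0,0],[0.55,-0.5,0,19,0,0,0],[0.55,0,0,0,0,0,0],[-1,0,0,0,0,0,0],[-1,0,0,0,0,0,0],[-1,0,0,0,0,0,0],[-1,0,0,0,0,0,0],[-1,0,0,0,0,0,0],[-1,0,0,0,0,0,0]]
```

Call:
{"name": "servo_tool", "arguments": {
  "plan": [
    [1, 7.5, 0, -14, 0, 0, 0],
    [1, 7.5, 0.5, -14, 0, 0, 0],
    [1, 8, 0, -14, 0, 0, 0],
    [1, 1.5, 0, -23.5, 0, 0, 0],
    [1, 1.5, 0, -23, 0, 0, 0],
    [1, 1.5, 0, -23.5, 0, 0, 0],
    [0.55, -34.5, -17.5, 4, 0, 0, -7.4],
    [0.55, -32.5, -21.5, 4, 0, 0, -7.3],
    [0.55, -29, -26, 4, 0, 0, -7.4],
    [0.55, -25.5, -29, 4, 0, 0, -7.4]
  ]
}}

```text
time_s: 13.65
position: [0.4631, 0.1559, 0.2452]
ee_rot: [[-0.732, 0.681, 0.002], [0.681, 0.732, -0.002], [-0.003, 0.0, -1.0]]
ft_force: [0.1, 0.2, 0.1]
grip_width: 0.0723
grip_force: 0.0
```

Call:
{"name": "servo_tool", "arguments": {
  "plan": [
    [0.55, -22, -32.5, 4, 0, 0, -7.4],
    [0.55, -17, -34.5, 4.5, -0.1, 0, -7.3],
    [0.55, -13, -37, 4, 0, 0.1, -7.4],
    [0.55, -8, -38, 3.5, 0, 0, -7.4],
    [0.55, -3, -38.5, 4, 0, 0, -7.3],
    [0.55, 2.5, -39, 4, 0, 0, -7.4],
    [0.55, 0, 0, 19, 0, 0, 0],
    [0.55, 0, 0, 19, 0, 0, 0],
    [0.55, 0, 0, 0, 0, 0, 0],
    [0.55, 0, 0, 0, 0, 0, 0]
  ]
}}

```text
time_s: 14.9
position: [0.4258, -0.0738, 0.1832]
ee_rot: [[-1.0, -0.018, 0.001], [-0.018, 1.0, -0.0], [-0.001, -0.0, -1.0]]
ft_force: [0.5, 0.1, -0.3]
grip_width: 0.072
grip_force: 0.0
```

Run:
```python
from deck import *
t=avg("top",5);s=avg("scene",5); pickle.dump((t,s),open("c1.pkl","wb"))
L=lines(t,(160,275,110,265))[::-1]; Ls=lines(s,(110,235,270,400)); L=np.array(sorted(L.tolist(),key=lambda p:-p[0]))
print(len(L),len(Ls))
for a,b in zip(L,Ls): x,e=tri(t,a,s,b); print(np.round(a,1),np.round(b,1),np.round(tor(x)*1000,1),round(e*1000,1))
st=manip.observe(); print(st["position"],st["grip_width"])
plan([([.4255,-.0738,.0865],down(181),.55,7),(None,None,.55,1),(None,None,-1,2)])
A=cv2.resize(s["im"][100:300,220:440,::-1],(400,364)); B=cv2.resize(t["im"][160:340,90:288,::-1],(400,364)); cv2.imwrite("pics/b1.png",np.hstack([A,B]))
```

```text
5 5
[245.4 200. ] [312.  213.5] [   0.2 -130.1   67.3] 1.2
[226.  204.4] [320.9 197.3] [  0.5 -87.3  79.6] 0.2
[206.3 210. ] [330.6 181.7] [  0.5 -42.9  89.9] 1.7
[185.8 214.4] [339.5 166.5] [  1.7   0.4 102.4] 1.1
[165.2 220.3] [347.7 151.5] [  0.7  44.1 114.4] 1.5
[ 0.42526458 -0.07386215  0.18227943] 0.07176873941258888
[[0.55,0,0,13.5,0,0,0],[0.55,0,0,14,0,0,0],[0.55,0,0,13.5,0,0,0],[0.55,0,0,13.5,0,0,0],[0.55,0,0,14,0,0,0],[0.55,0,0,13.5,0,0,0],[0.55,0,0,14,0,0,0],[0.55,0,0,0,0,0,0],[-1,0,0,0,0,0,0],[-1,0,0,0,0,0,0]]
```

View pics/b1.png

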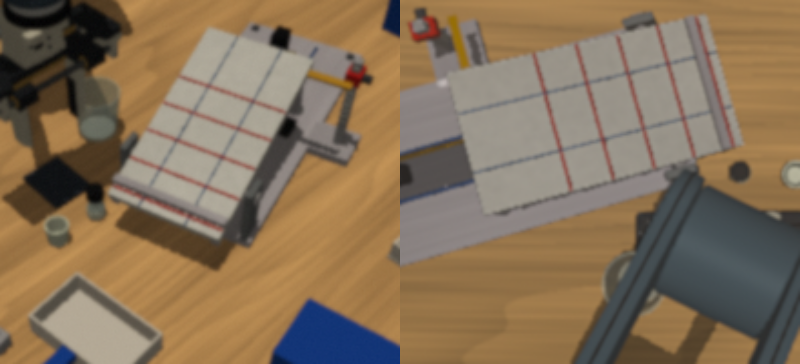

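The scene crop shows the gripper over slate A (55,182), and the deck is raised on its wedge.

Call:
{"name": "servo_tool", "arguments": {
  "plan": [
    [0.55, 0, 0, 13.5, 0, 0, 0],
    [0.55, 0, 0, 14, 0, 0, 0],
    [0.55, 0, 0, 13.5, 0, 0, 0],
    [0.55, 0, 0, 13.5, 0, 0, 0],
    [0.55, 0, 0, 14, 0, 0, 0],
    [0.55, 0, 0, 13.5, 0, 0, 0],
    [0.55, 0, 0, 14, 0, 0, 0],
    [0.55, 0, 0, 0, 0, 0, 0],
    [-1, 0, 0, 0, 0, 0, 0],
    [-1, 0, 0, 0, 0, 0, 0]
  ]
}}

```text
time_s: 16.65
position: [0.4252, -0.0738, 0.0862]
ee_rot: [[-1.0, -0.017, -0.0], [-0.017, 1.0, 0.001], [0.0, 0.001, -1.0]]
ft_force: [0.9, -0.1, -1.0]
grip_width: 0.0594
grip_force: 29.9
```

Call:
{"name": "servo_tool", "arguments": {
  "plan": [
    [-1, 0, 0, 0, 0, 0, 0],
    [-1, 0, 0, 0, 0, 0, 0],
    [-1, 0, 0, 0, 0, 0, 0],
    [-1, 0, 0, 0, 0, 0, 0],
    [-1, 0, 0, -10, 0, 0, 0],
    [-1, 0, 0, -20, 0, 0, 0],
    [-1, 0, 0, -30, 0, 0, 0],
    [-1, 0, 0, -30, 0, 0, 0],
    [-1, 0, 0, 0, 0, 0, 0],
    [-1, 0, 0, 0, 0, 0, 0]
  ]
}}

```text
time_s: 17.9
position: [0.4249, -0.0737, 0.176]
ee_rot: [[-1.0, -0.017, -0.0], [-0.017, 1.0, 0.001], [0.0, 0.001, -1.0]]
ft_force: [-1.5, 0.1, -0.8]
grip_width: 0.0597
grip_force: 29.9
```

```bash
cat > place.py <<'E'
from pl import *
B=np.radians(15.5); u=np.array([0,np.cos(B),np.sin(B)]); n=np.array([0,-np.sin(B),np.cos(B)])
def line(i): return np.array([.0006,-.0432,.0907])+(i-3)*.045*u
def slate(i,lift,under=.0865,up=.037,off=.005):
    R=down(107.5,15.5-7.45); p=tow(line(i)+up*u+off*n); return p-R[:,2]*(under+lift), R
E
python3 - <<'E'
from place import *
p,R=slate(1,.06); q,_=slate(1,.004)
print(manip.observe()["grip_width"],manip.observe()["position"])
plan([([.44,-.06,.25],None,-1,3),(p,R,-1,12),(None,None,-1,5),(q,R,-1,8),(None,None,-1,2)])
E
```

```text
0.059678157655191605 [ 0.42489312 -0.07371721  0.17598963]
[[-1,-5,4.5,-24.5,0,0,0],[-1,-5,4.5,-25,0,0,0],[-1,-5.5,4.5,-24.5,0,0,0],[-1,-13,2.5,2,-0.4,0.6,6.1],[-1,-13,3.5,2,-0.5,0.5,6.1],[-1,-12.5,5,1.5,-0.4,0.6,6.1],[-1,-12,6.5,2,-0.4,0.6,6.2],[-1,-11,7.5,1.5,-0.4,0.6,6.1],[-1,-10.5,9,1.5,-0.5,0.5,6.1],[-1,-9,9.5,1.5,-0.4,0.6,6.1]]
[[-1,-8.5,11,1.5,-0.4,0.6,6.1],[-1,-7,11.5,1.5,-0.5,0.6,6.1],[-1,-6,12,1.5,-0.4,0.5,6.1],[-1,-4.5,12.5,1.5,-0.4,0.6,6.2],[-1,-3,13,2,-0.4,0.6,6.1],[-1,0,0,0,0,0,0],[-1,0,0,0,0,0,0],[-1,0,0,0,0,0,0],[-1,0,0,0,0,0,0],[-1,0,0,0,0,0,0]]
[[-1,0,0,7,0,0,0],[-1,0,0,7,0,0,0],[-1,0,0,7,0,0,0],[-1,0,0,7,0,0,0],[-1,0,0,7,0,0,0],[-1,0,0,7,0,0,0],[-1,0,0,7,0,0,0],[-1,0,0,7,0,0,0],[-1,0,0,0,0,0,0],[-1,0,0,0,0,0,0]]
```

Call:
{"name": "servo_tool", "arguments": {
  "plan": [
    [-1, -5, 4.5, -24.5, 0, 0, 0],
    [-1, -5, 4.5, -25, 0, 0, 0],
    [-1, -5.5, 4.5, -24.5, 0, 0, 0],
    [-1, -13, 2.5, 2, -0.4, 0.6, 6.1],
    [-1, -13, 3.5, 2, -0.5, 0.5, 6.1],
    [-1, -12.5, 5, 1.5, -0.4, 0.6, 6.1],
    [-1, -12, 6.5, 2, -0.4, 0.6, 6.2],
    [-1, -11, 7.5, 1.5, -0.4, 0.6, 6.1],
    [-1, -10.5, 9, 1.5, -0.5, 0.5, 6.1],
    [-1, -9, 9.5, 1.5, -0.4, 0.6, 6.1]
  ]
}}

```text
time_s: 19.15
position: [0.5323, -0.0418, 0.2346]
ee_rot: [[-0.741, 0.67, -0.049], [0.666, 0.742, 0.074], [0.086, 0.022, -0.996]]
ft_force: [0.0, 0.4, -1.0]
grip_width: 0.0593
grip_force: 29.9
```

Call:
{"name": "servo_tool", "arguments": {
  "plan": [
    [-1, -8.5, 11, 1.5, -0.4, 0.6, 6.1],
    [-1, -7, 11.5, 1.5, -0.5, 0.6, 6.1],
    [-1, -6, 12, 1.5, -0.4, 0.5, 6.1],
    [-1, -4.5, 12.5, 1.5, -0.4, 0.6, 6.2],
    [-1, -3, 13, 2, -0.4, 0.6, 6.1],
    [-1, 0, 0, 0, 0, 0, 0],
    [-1, 0, 0, 0, 0, 0, 0],
    [-1, 0, 0, 0, 0, 0, 0],
    [-1, 0, 0, 0, 0, 0, 0],
    [-1, 0, 0, 0, 0, 0, 0]
  ]
}}

```text
time_s: 20.4
position: [0.5983, -0.0292, 0.2268]
ee_rot: [[-0.298, 0.954, -0.042], [0.944, 0.301, 0.134], [0.14, -0.0, -0.99]]
ft_force: [0.5, -0.0, -0.9]
grip_width: 0.0594
grip_force: 29.9
```

Run:
```python
from place import *
q,R=slate(1,.003); st=manip.observe()
print(st["grip_width"],st["grip_force"],tor(st["position"]),st["ft_force"])
plan([(q,R,-1,9),(None,None,-1,1)])
```

```text
0.059409557407882674 29.94298964738846 [ 0.0005736  -0.11634667  0.22675454] [ 0.45148705 -0.03398545 -0.87598873]
[[-1,0,0,6.5,0,0,0],[-1,0,0,6,0,0,0],[-1,0,0,6.5,0,0,0],[-1,0,0,6.5,0,0,0],[-1,0,0,6.5,0,0,0],[-1,0,0,6,0,0,0],[-1,0,0,6.5,0,0,0],[-1,0,0,6.5,0,0,0],[-1,0,0,6.5,0,0,0],[-1,0,0,0,0,0,0]]
```

Call:
{"name": "servo_tool", "arguments": {
  "plan": [
    [-1, 0, 0, 6.5, 0, 0, 0],
    [-1, 0, 0, 6, 0, 0, 0],
    [-1, 0, 0, 6.5, 0, 0, 0],
    [-1, 0, 0, 6.5, 0, 0, 0],
    [-1, 0, 0, 6.5, 0, 0, 0],
    [-1, 0, 0, 6, 0, 0, 0],
    [-1, 0, 0, 6.5, 0, 0, 0],
    [-1, 0, 0, 6.5, 0, 0, 0],
    [-1, 0, 0, 6.5, 0, 0, 0],
    [-1, 0, 0, 0, 0, 0, 0]
  ]
}}

```text
time_s: 21.65
position: [0.5961, -0.0216, 0.1707]
ee_rot: [[-0.297, 0.954, -0.042], [0.944, 0.3, 0.133], [0.14, -0.0, -0.99]]
ft_force: [-2.2, -0.7, 7.5]
grip_width: 0.0591
grip_force: 30.0
```

Call:
{"name": "servo_tool", "arguments": {
  "plan": [
    [-1, 0, 0, 1, 0, 0, 0],
    [-1, 0, 0, 0, 0, 0, 0],
    [-1, 0, 0, 0, 0, 0, 0],
    [-1, 0, 0, 0, 0, 0, 0],
    [-1, 0, 0, 0, 0, 0, 0],
    [-1, 0, 0, 0, 0, 0, 0],
    [-1, 0, 0, 0, 0, 0, 0],
    [-1, 0, 0, 0, 0, 0, 0],
    [-1, 0, 0, 0, 0, 0, 0],
    [-1, 0, 0, 0, 0, 0, 0]
  ]
}}

```text
time_s: 22.9
position: [0.596, -0.0216, 0.1706]
ee_rot: [[-0.298, 0.954, -0.042], [0.944, 0.301, 0.133], [0.139, 0.0, -0.99]]
ft_force: [-4.1, -1.2, 11.8]
grip_width: 0.0594
grip_force: 30.0
```

Contact came about 3 mm earlier than predicted, so I ease off, release, retreat and look.

Call:
{"name": "servo_tool", "arguments": {
  "plan": [
    [-1, 0, 0, -1.5, 0, 0, 0],
    [0.55, 0, 0, 0, 0, 0, 0],
    [0.55, 0, 0, 0, 0, 0, 0],
    [0.55, 0, 0, 0, 0, 0, 0],
    [0.55, 0, 0, -5, 0, 0, 0],
    [0.55, 0, 0, -20, 0, 0, 0],
    [0.55, 0, 0, -40, 0, 0, 0],
    [0.55, 0, 0, -40, 0, 0, 0],
    [0.55, 0, 0, 0, 0, 0, 0],
    [0.55, 0, 0, 0, 0, 0, 0]
  ]
}}

```text
time_s: 24.15
position: [0.6002, -0.0355, 0.2736]
ee_rot: [[-0.297, 0.954, -0.043], [0.944, 0.3, 0.134], [0.141, -0.001, -0.99]]
ft_force: [0.1, 1.0, 0.3]
grip_width: 0.072
grip_force: 0.0
```

Run:
```python
from place import *
plan([([.50,-.24,.25],down(165),.55,9),([.4366,-.2907,.20],down(186.8),.55,3),(None,None,.55,2),([.4366,-.2907,.0865],down(186.8),.55,6)])
```

```text
[[0.55,-18.5,-17.5,0,0.4,-0.8,-6.4],[0.55,-16.5,-19.5,0.5,0.5,-0.8,-6.4],[0.55,-14,-21,1,0.4,-0.9,-6.3],[0.55,-12,-22.5,1,0.5,-0.8,-6.4],[0.55,-9,-23.5,1.5,0.4,-0.8,-6.4],[0.55,-6.5,-24.5,1.5,0.5,-0.8,-6.4],[0.55,-3.5,-25.5,2.5,0.4,-0.9,-6.4],[0.55,-1,-25,2,0.5,-0.8,-6.4],[0.55,2,-25.5,2.5,0.4,-0.8,-6.3],[0.55,16,-22,16.5,0,0,-7.3]]
[[0.55,18.5,-19.5,17,0,0,-7.3],[0.55,21,-17,16.5,0,0,-7.2],[0.55,0,0,0,0,0,0],[0.55,0,0,0,0,0,0],[0.55,0,0,19,0,0,0],[0.55,0,0,19,0,0,0],[0.55,0,0,19,0,0,0],[0.55,0,0,18.5,0,0,0],[0.55,0,0,19,0,0,0],[0.55,0,0,19,0,0,0]]
```

Call:
{"name": "servo_tool", "arguments": {
  "plan": [
    [0.55, -18.5, -17.5, 0, 0.4, -0.8, -6.4],
    [0.55, -16.5, -19.5, 0.5, 0.5, -0.8, -6.4],
    [0.55, -14, -21, 1, 0.4, -0.9, -6.3],
    [0.55, -12, -22.5, 1, 0.5, -0.8, -6.4],
    [0.55, -9, -23.5, 1.5, 0.4, -0.8, -6.4],
    [0.55, -6.5, -24.5, 1.5, 0.5, -0.8, -6.4],
    [0.55, -3.5, -25.5, 2.5, 0.4, -0.9, -6.4],
    [0.55, -1, -25, 2, 0.5, -0.8, -6.4],
    [0.55, 2, -25.5, 2.5, 0.4, -0.8, -6.3],
    [0.55, 16, -22, 16.5, 0, 0, -7.3]
  ]
}}

```text
time_s: 25.4
position: [0.4788, -0.2579, 0.233]
ee_rot: [[-0.991, 0.13, 0.0], [0.13, 0.991, 0.0], [-0.0, 0.0, -1.0]]
ft_force: [0.6, -0.4, 0.2]
grip_width: 0.0718
grip_force: 0.0
```

```bash
cat > look.py <<'E'
from place import *; from deck import avg; import sys
t=avg("top",5);s=avg("scene",5)
def blob(c,roi):
    h=cv2.cvtColor(c["im"],cv2.COLOR_RGB2HSV).astype(int); m=(h[...,2]<100)&(h[...,1]<80); z=np.zeros_like(m); a,b,l,r=roi; z[a:b,l:r]=m[a:b,l:r]; z=cv2.morphologyEx(z.astype(np.uint8),cv2.MORPH_OPEN,np.ones((3,3)))
    k=max(cv2.findContours(z,cv2.RETR_EXTERNAL,cv2.CHAIN_APPROX_NONE)[0],key=cv2.contourArea); M=cv2.moments(k); q=cv2.minAreaRect(k); return (M["m10"]/M["m00"],M["m01"]/M["m00"]),k,q
(a,ka,qa),(b,kb,qb)=blob(t,(170,260,125,250)),blob(s,(130,222,285,385))
x,e=tri(t,a,s,b); r=tor(x); d=r-line(1); print("blob centre top face rig",np.round(r*1000,1),"err",round(e*1000,1),"deck frame of line1 x,y,z",np.round([d[0]*1e3,d@u*1e3,d@n*1e3],1),qa,qb)
A=cv2.resize(s["im"][110:230,270:420,::-1],(500,400)); B=cv2.resize(t["im"][160:280,110:260,::-1],(500,400)); 
if len(sys.argv)>1: cv2.imwrite("pics/"+sys.argv[1],np.hstack([A[:,50:450],B[:,50:450]]))
E
python3 look.py s1.png
```

```text
blob centre top face rig [ -0.  -95.7  81.5] err 0.5 deck frame of line1 x,y,z [-0.6 36.9  5.2] ((229.55885314941406, 203.23529052734375), (27.8915958404541, 33.469913482666016), 75.96376037597656) ((318.0459899902344, 198.60972595214844), (31.931371688842773, 31.047895431518555), 22.2490234375)
```

View pics/s1.png

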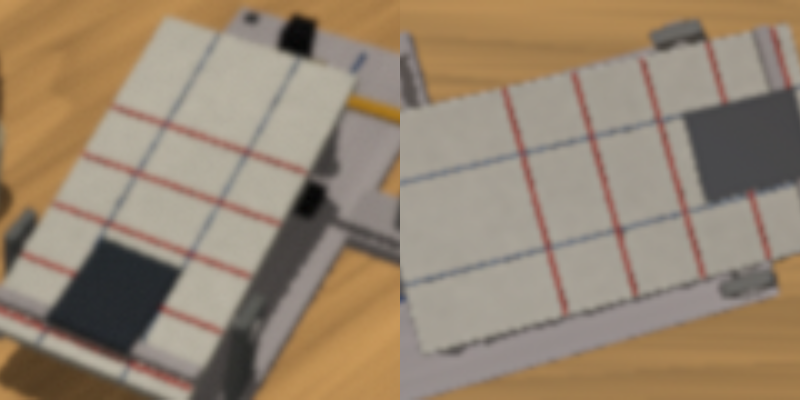

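Slate 1 sits square between the blue lines with its tail on the strip (scene crop centre (115,295), top crop (745,145)). Next is slate B.

Call:
{"name": "servo_tool", "arguments": {
  "plan": [
    [0.55, 18.5, -19.5, 17, 0, 0, -7.3],
    [0.55, 21, -17, 16.5, 0, 0, -7.2],
    [0.55, 0, 0, 0, 0, 0, 0],
    [0.55, 0, 0, 0, 0, 0, 0],
    [0.55, 0, 0, 19, 0, 0, 0],
    [0.55, 0, 0, 19, 0, 0, 0],
    [0.55, 0, 0, 19, 0, 0, 0],
    [0.55, 0, 0, 18.5, 0, 0, 0],
    [0.55, 0, 0, 19, 0, 0, 0],
    [0.55, 0, 0, 18, 0, 0, 0]
  ]
}}

```text
time_s: 27.15
position: [0.4386, -0.2908, 0.0882]
ee_rot: [[-0.993, -0.117, 0.002], [-0.117, 0.993, -0.001], [-0.002, -0.001, -1.0]]
ft_force: [-0.5, -1.0, 0.2]
grip_width: 0.072
grip_force: 0.0
```

Call:
{"name": "servo_tool", "arguments": {
  "plan": [
    [0.55, 0, 0, 0, 0, 0, 0],
    [-1, 0, 0, 0, 0, 0, 0],
    [-1, 0, 0, 0, 0, 0, 0],
    [-1, 0, 0, 0, 0, 0, 0],
    [-1, 0, 0, 0, 0, 0, 0],
    [-1, 0, 0, 0, 0, 0, 0],
    [-1, 0, 0, -10, 0, 0, 0],
    [-1, 0, 0, -30, 0, 0, 0],
    [-1, 0, 0, -40, 0, 0, 0],
    [-1, 0, 0, -40, 0, 0, 0]
  ]
}}

```text
time_s: 28.4
position: [0.4365, -0.2908, 0.2092]
ee_rot: [[-0.993, -0.118, -0.001], [-0.118, 0.993, 0.001], [0.001, 0.001, -1.0]]
ft_force: [0.6, -0.0, -0.5]
grip_width: 0.0577
grip_force: 30.0
```

Run:
```python
from place import *
p,R=slate(2,.06); st=manip.observe()
print(st["grip_width"],st["position"])
plan([([.46,-.23,.28],None,-1,2),(p,R,-1,13),(None,None,-1,5)])
```

```text
0.05771720062085039 [ 0.43654985 -0.29077696  0.20922082]
[[-1,-15,29,-35.5,0,0,0],[-1,-15.5,28.5,-35.5,0,0,0],[-1,-12,17.5,3,-0.4,0.5,6.1],[-1,-9.5,18.5,3.5,-0.5,0.5,6.1],[-1,-8,19.5,3.5,-0.4,0.5,6.1],[-1,-6,20,3,-0.4,0.5,6],[-1,-3.5,20.5,3.5,-0.4,0.6,6.1],[-1,-1.5,21,4,-0.5,0.5,6.1],[-1,0.5,21,3.5,-0.4,0.5,6.1],[-1,3,20.5,4,-0.4,0.5,6.1]]
[[-1,5,20,4.5,-0.5,0.5,6.1],[-1,7,20,4,-0.4,0.5,6.1],[-1,9,18.5,5,-0.4,0.5,6],[-1,11,17.5,4.5,-0.4,0.5,6.1],[-1,12.5,16,5,-0.5,0.5,6.1],[-1,0,0,0,0,0,0],[-1,0,0,0,0,0,0],[-1,0,0,0,0,0,0],[-1,0,0,0,0,0,0],[-1,0,0,0,0,0,0]]
```

Call:
{"name": "servo_tool", "arguments": {
  "plan": [
    [-1, -15, 29, -35.5, 0, 0, 0],
    [-1, -15.5, 28.5, -35.5, 0, 0, 0],
    [-1, -12, 17.5, 3, -0.4, 0.5, 6.1],
    [-1, -9.5, 18.5, 3.5, -0.5, 0.5, 6.1],
    [-1, -8, 19.5, 3.5, -0.4, 0.5, 6.1],
    [-1, -6, 20, 3, -0.4, 0.5, 6],
    [-1, -3.5, 20.5, 3.5, -0.4, 0.6, 6.1],
    [-1, -1.5, 21, 4, -0.5, 0.5, 6.1],
    [-1, 0.5, 21, 3.5, -0.4, 0.5, 6.1],
    [-1, 3, 20.5, 4, -0.4, 0.5, 6.1]
  ]
}}

```text
time_s: 29.65
position: [0.5374, -0.0805, 0.2535]
ee_rot: [[-0.739, 0.672, -0.05], [0.668, 0.74, 0.076], [0.088, 0.023, -0.996]]
ft_force: [0.2, -0.3, -1.2]
grip_width: 0.0581
grip_force: 30.0
```

Call:
{"name": "servo_tool", "arguments": {
  "plan": [
    [-1, 5, 20, 4.5, -0.5, 0.5, 6.1],
    [-1, 7, 20, 4, -0.4, 0.5, 6.1],
    [-1, 9, 18.5, 5, -0.4, 0.5, 6],
    [-1, 11, 17.5, 4.5, -0.4, 0.5, 6.1],
    [-1, 12.5, 16, 5, -0.5, 0.5, 6.1],
    [-1, 0, 0, 0, 0, 0, 0],
    [-1, 0, 0, 0, 0, 0, 0],
    [-1, 0, 0, 0, 0, 0, 0],
    [-1, 0, 0, 0, 0, 0, 0],
    [-1, 0, 0, 0, 0, 0, 0]
  ]
}}

```text
time_s: 30.9
position: [0.5856, 0.0116, 0.2374]
ee_rot: [[-0.298, 0.954, -0.04], [0.944, 0.301, 0.132], [0.138, 0.002, -0.99]]
ft_force: [0.4, -0.1, -1.3]
grip_width: 0.058
grip_force: 30.0
```

Run:
```python
from place import *
st=manip.observe()
print(st["grip_width"],st["grip_force"],tor(st["position"]))
q,R=slate(2,.006); plan([(q,R,-1,9)])
s=cap("scene"); cv2.imwrite("pics/b2.png",cv2.resize(s["im"][80:300,220:440,::-1],(600,600)))
```

```text
0.05796393116417578 29.99952346086502 [ 0.00064531 -0.07361526  0.23735917]
[[-1,0,0,6,0,0,0],[-1,0,0,6,0,0,0],[-1,0.5,0,5.5,0,0,0],[-1,0,0,6,0,0,0],[-1,0,0,6,0.1,0.1,0],[-1,0,0,6,0,0,0],[-1,0.5,0,6,0,0,0],[-1,0,0,5.5,0,0,0],[-1,0,0,6,0,0,0],[-1,0,0,0,0,0,0]]
```

View pics/b2.png

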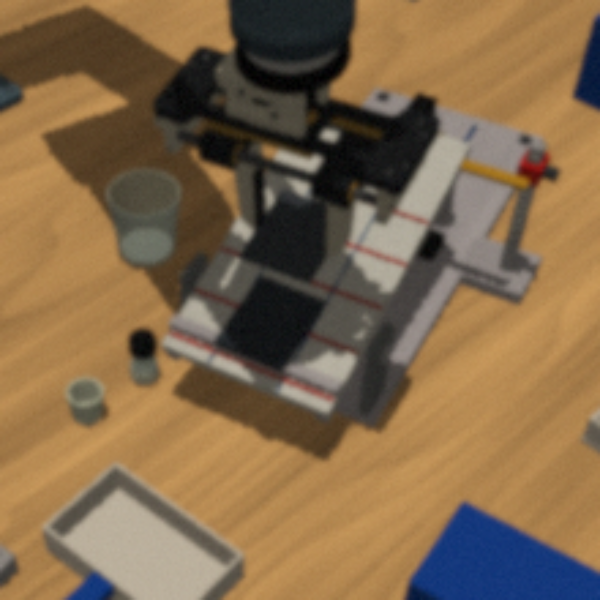

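The slate hangs straight in the gripper at (290,240), over course 2.

Call:
{"name": "servo_tool", "arguments": {
  "plan": [
    [-1, 0, 0, 6, 0, 0, 0],
    [-1, 0, 0, 6, 0, 0, 0],
    [-1, 0.5, 0, 5.5, 0, 0, 0],
    [-1, 0, 0, 6, 0, 0, 0],
    [-1, 0, 0, 6, 0, 0, 0],
    [-1, 0, 0, 6, 0, 0, 0],
    [-1, 0.5, 0, 6, 0, 0, 0],
    [-1, 0, 0, 5.5, 0, 0, 0],
    [-1, 0, 0, 6, 0, 0, 0],
    [-1, 0, 0, 0, 0, 0, 0]
  ]
}}

```text
time_s: 32.2
position: [0.5833, 0.0198, 0.1859]
ee_rot: [[-0.299, 0.954, -0.039], [0.944, 0.301, 0.132], [0.138, 0.002, -0.99]]
ft_force: [-2.1, -0.4, 6.2]
grip_width: 0.0577
grip_force: 30.0
```

Call:
{"name": "servo_tool", "arguments": {
  "plan": [
    [-1, 0, 0, 1, 0, 0, 0],
    [-1, 0, 0, 1, 0, 0, 0],
    [-1, 0, 0, 0, 0, 0, 0],
    [-1, 0, 0, 0, 0, 0, 0],
    [-1, 0, 0, 0, 0, 0, 0],
    [-1, 0, 0, 0, 0, 0, 0],
    [-1, 0, 0, 0, 0, 0, 0],
    [-1, 0, 0, 0, 0, 0, 0],
    [-1, 0, 0, 0, 0, 0, 0],
    [-1, 0, 0, 0, 0, 0, 0]
  ]
}}

```text
time_s: 33.45
position: [0.5832, 0.0198, 0.1857]
ee_rot: [[-0.299, 0.953, -0.038], [0.944, 0.301, 0.132], [0.137, 0.003, -0.991]]
ft_force: [-5.6, -1.5, 17.3]
grip_width: 0.0584
grip_force: 30.0
```

Call:
{"name": "servo_tool", "arguments": {
  "plan": [
    [-1, 0, 0, -2.5, 0, 0, 0],
    [0.55, 0, 0, 0, 0, 0, 0],
    [0.55, 0, 0, 0, 0, 0, 0],
    [0.55, 0, 0, 0, 0, 0, 0],
    [0.55, 0, 0, -5, 0, 0, 0],
    [0.55, 0, 0, -20, 0, 0, 0],
    [0.55, 0, 0, -40, 0, 0, 0],
    [0.55, 0, 0, -40, 0, 0, 0],
    [0.55, 0, 0, 0, 0, 0, 0],
    [0.55, 0, 0, 0, 0, 0, 0]
  ]
}}

```text
time_s: 34.7
position: [0.5871, 0.006, 0.2889]
ee_rot: [[-0.298, 0.954, -0.041], [0.944, 0.301, 0.133], [0.139, 0.001, -0.99]]
ft_force: [-1.1, -0.2, -0.1]
grip_width: 0.0721
grip_force: 0.0
```

Run:
```python
from place import *
plan([([.52,-.32,.26],down(150),.55,8),([.465,-.4196,.2],down(177.5),.55,4),(None,None,.55,3),([.465,-.4196,.0865],down(177.5),.55,6),(None,None,.55,2),(None,None,-1,7)])
```

```text
[[0.55,-36.5,-20.5,-1.5,0.4,-0.9,-5.3],[0.55,-34.5,-23.5,-0.5,0.4,-1,-5.3],[0.55,-32,-26.5,-0.5,0.3,-0.9,-5.3],[0.55,-29.5,-29.5,1,0.4,-1,-5.3],[0.55,-27,-32,1,0.4,-0.9,-5.3],[0.55,-23.5,-34.5,2,0.4,-1,-5.3],[0.55,-20,-36.5,2.5,0.3,-0.9,-5.3],[0.55,-17,-38,3.5,0.4,-1,-5.3],[0.55,-0.5,-28.5,15,0,0,-6.9],[0.55,3,-28.5,15,0,0,-6.9]]
[[0.55,6,-27.5,15,0,0,-6.8],[0.55,9.5,-27,15,0,0,-6.9],[0.55,0,0,0,0,0,0],[0.55,0,0,0,0,0,0],[0.55,0,0,0,0,0,0],[0.55,0,0,19,0,0,0],[0.55,0,0,19,0,0,0],[0.55,0,0,18.5,0,0,0],[0.55,0,0,19,0,0,0],[0.55,0,0,19,0,0,0]]
[[0.55,0,0,19,0,0,0],[0.55,0,0,0,0,0,0],[0.55,0,0,0,0,0,0],[-1,0,0,0,0,0,0],[-1,0,0,0,0,0,0],[-1,0,0,0,0,0,0],[-1,0,0,0,0,0,0],[-1,0,0,0,0,0,0],[-1,0,0,0,0,0,0],[-1,0,0,0,0,0,0]]
```

Call:
{"name": "servo_tool", "arguments": {
  "plan": [
    [0.55, -36.5, -20.5, -1.5, 0.4, -0.9, -5.3],
    [0.55, -34.5, -23.5, -0.5, 0.4, -1, -5.3],
    [0.55, -32, -26.5, -0.5, 0.3, -0.9, -5.3],
    [0.55, -29.5, -29.5, 1, 0.4, -1, -5.3],
    [0.55, -27, -32, 1, 0.4, -0.9, -5.3],
    [0.55, -23.5, -34.5, 2, 0.4, -1, -5.3],
    [0.55, -20, -36.5, 2.5, 0.3, -0.9, -5.3],
    [0.55, -17, -38, 3.5, 0.4, -1, -5.3],
    [0.55, -0.5, -28.5, 15, 0, 0, -6.9],
    [0.55, 3, -28.5, 15, 0, 0, -6.9]
  ]
}}

```text
time_s: 35.95
position: [0.4916, -0.3702, 0.2278]
ee_rot: [[-0.961, 0.275, -0.001], [0.275, 0.961, 0.003], [0.002, 0.002, -1.0]]
ft_force: [0.3, -0.1, -0.7]
grip_width: 0.0725
grip_force: 0.0
```

```bash
python3 look.py s2.png
python3 - <<'E'
from place import *
plan([([.465,-.4196,.2],down(177.5),.55,2),(None,None,.55,2),([.465,-.4196,.0865],down(177.5),.55,6)])
E
```

```text
blob centre top face rig [  0.2 -72.7  86.2] err 1.0 deck frame of line1 x,y,z [-0.4 60.4  3.5] ((218.82354736328125, 205.79412841796875), (28.134132385253906, 55.54065704345703), 75.96376037597656) ((323.1966552734375, 190.61569213867188), (28.139617919921875, 53.490623474121094), 30.465543746948242)
[[0.55,6.5,-28,15.5,0,0.1,-6.8],[0.55,10,-27,15,0,0,-6.9],[0.55,0,0,0,0,0,0],[0.55,0,0,0,0,0,0],[0.55,0,0,19,0,0,0],[0.55,0,0,19,0,0,0],[0.55,0,0,19,0,0,0],[0.55,0,0,19,0,0,0],[0.55,0,0,18.5,0,0,0],[0.55,0,0,19,0,0,0]]
```

View pics/s2.png

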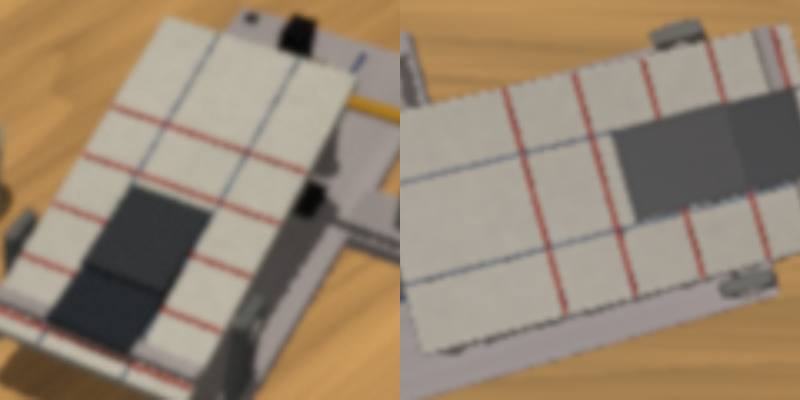

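Slate 2 laps slate 1 squarely, its head about 15 mm short of line 4 (top crop (622,180)). Next is slate C.

Call:
{"name": "servo_tool", "arguments": {
  "plan": [
    [0.55, 6.5, -28, 15.5, 0, 0, -6.8],
    [0.55, 10, -27, 15, 0, 0, -6.9],
    [0.55, 0, 0, 0, 0, 0, 0],
    [0.55, 0, 0, 0, 0, 0, 0],
    [0.55, 0, 0, 19, 0, 0, 0],
    [0.55, 0, 0, 19, 0, 0, 0],
    [0.55, 0, 0, 19, 0, 0, 0],
    [0.55, 0, 0, 19, 0, 0, 0],
    [0.55, 0, 0, 19, 0, 0, 0],
    [0.55, 0, 0, 19, 0, 0, 0]
  ]
}}

```text
time_s: 37.7
position: [0.4657, -0.4194, 0.0859]
ee_rot: [[-0.999, 0.043, 0.002], [0.043, 0.999, -0.001], [-0.002, -0.001, -1.0]]
ft_force: [0.3, 0.3, 0.2]
grip_width: 0.0717
grip_force: 0.0
```

Call:
{"name": "servo_tool", "arguments": {
  "plan": [
    [0.55, 0, 0, 0, 0, 0, 0],
    [-1, 0, 0, 0, 0, 0, 0],
    [-1, 0, 0, 0, 0, 0, 0],
    [-1, 0, 0, 0, 0, 0, 0],
    [-1, 0, 0, 0, 0, 0, 0],
    [-1, 0, 0, 0, 0, 0, 0],
    [-1, 0, 0, -10, 0, 0, 0],
    [-1, 0, 0, -30, 0, 0, 0],
    [-1, 0, 0, -40, 0, 0, 0],
    [-1, 0, 0, -40, 0, 0, 0]
  ]
}}

```text
time_s: 38.95
position: [0.4641, -0.4201, 0.2071]
ee_rot: [[-0.999, 0.044, 0.001], [0.044, 0.999, 0.0], [-0.001, 0.0, -1.0]]
ft_force: [1.4, -0.1, -0.8]
grip_width: 0.0594
grip_force: 30.0
```

Run:
```python
from place import *
p,R=slate(3,.06,up=.0365); st=manip.observe()
print(st["grip_width"],st["position"])
plan([([.49,-.33,.30],None,-1,3),(p,R,-1,14),(None,None,-1,3)])
```

```text
0.0594421807765305 [ 0.46405144 -0.42006842  0.20708978]
[[-1,-7.5,30.5,-31,0,0,0],[-1,-7,30.5,-31,0,0,0],[-1,-7.5,30,-31,0,0,0],[-1,-4.5,27.5,3.5,-0.3,0.5,5],[-1,-2.5,28,3.5,-0.4,0.5,5],[-1,0,28,4,-0.3,0.5,5],[-1,2.5,28,4,-0.4,0.5,5],[-1,5,27.5,4.5,-0.3,0.5,5],[-1,7.5,26.5,4.5,-0.4,0.5,4.9],[-1,9.5,26.5,4.5,-0.3,0.5,5]]
[[-1,11.5,25,5,-0.4,0.5,5],[-1,14,24.5,5,-0.3,0.5,5],[-1,15.5,22.5,5.5,-0.4,0.5,5],[-1,17.5,21.5,6,-0.3,0.5,5],[-1,19.5,19.5,6,-0.4,0.5,5],[-1,21,17.5,6.5,-0.3,0.5,5],[-1,22.5,16,6.5,-0.3,0.6,5],[-1,0,0,0,0,0,0],[-1,0,0,0,0,0,0],[-1,0,0,0,0,0,0]]
```

Call:
{"name": "servo_tool", "arguments": {
  "plan": [
    [-1, -7.5, 30.5, -31, 0, 0, 0],
    [-1, -7, 30.5, -31, 0, 0, 0],
    [-1, -7.5, 30, -31, 0, 0, 0],
    [-1, -4.5, 27.5, 3.5, -0.3, 0.5, 5],
    [-1, -2.5, 28, 3.5, -0.4, 0.5, 5],
    [-1, 0, 28, 4, -0.3, 0.5, 5],
    [-1, 2.5, 28, 4, -0.4, 0.5, 5],
    [-1, 5, 27.5, 4.5, -0.3, 0.5, 5],
    [-1, 7.5, 26.5, 4.5, -0.4, 0.5, 4.9],
    [-1, 9.5, 26.5, 4.5, -0.3, 0.5, 5]
  ]
}}

```text
time_s: 40.2
position: [0.5312, -0.1375, 0.2742]
ee_rot: [[-0.791, 0.611, -0.041], [0.608, 0.792, 0.059], [0.069, 0.022, -0.997]]
ft_force: [0.5, 0.1, -0.4]
grip_width: 0.0594
grip_force: 30.0
```

Call:
{"name": "servo_tool", "arguments": {
  "plan": [
    [-1, 11.5, 25, 5, -0.4, 0.5, 5],
    [-1, 14, 24.5, 5, -0.3, 0.5, 5],
    [-1, 15.5, 22.5, 5.5, -0.4, 0.5, 5],
    [-1, 17.5, 21.5, 6, -0.3, 0.5, 5],
    [-1, 19.5, 19.5, 6, -0.4, 0.5, 5],
    [-1, 21, 17.5, 6.5, -0.3, 0.5, 5],
    [-1, 22.5, 16, 6.5, -0.3, 0.6, 5],
    [-1, 0, 0, 0, 0, 0, 0],
    [-1, 0, 0, 0, 0, 0, 0],
    [-1, 0, 0, 0, 0, 0, 0]
  ]
}}

```text
time_s: 41.45
position: [0.5725, 0.0524, 0.2491]
ee_rot: [[-0.297, 0.954, -0.042], [0.944, 0.3, 0.133], [0.14, -0.0, -0.99]]
ft_force: [-0.3, -0.5, -0.6]
grip_width: 0.0591
grip_force: 30.0
```

Run:
```python
from place import *
st=manip.observe()
print(st["grip_width"],st["grip_force"],tor(st["position"]))
q,R=slate(3,.0085,up=.0365); plan([(q,R,-1,9)])
```

```text
0.059072674484990206 29.999278485774994 [ 0.00043922 -0.03079703  0.24910367]
[[-1,0,0,5.5,0,0,0],[-1,0,0,5.5,0,0,0],[-1,0.5,0,6,0,0,0],[-1,0,0,5.5,0,0,0],[-1,0,0,5.5,0,0,0],[-1,0,0,5.5,0,0,0],[-1,0.5,0,5.5,0,0,0],[-1,0,0,6,0,0,0],[-1,0,0,5.5,0,0,0],[-1,0,0,0,0,0,0]]
```

Call:
{"name": "servo_tool", "arguments": {
  "plan": [
    [-1, 0, 0, 5.5, 0, 0, 0],
    [-1, 0, 0, 5.5, 0, 0, 0],
    [-1, 0.5, 0, 6, 0, 0, 0],
    [-1, 0, 0, 5.5, 0, 0, 0],
    [-1, 0, 0, 5.5, 0, 0, 0],
    [-1, 0, 0, 5.5, 0, 0, 0],
    [-1, 0.5, 0, 5.5, 0, 0, 0],
    [-1, 0, 0, 6, 0, 0, 0],
    [-1, 0, 0, 5.5, 0, 0, 0],
    [-1, 0, 0, 0, 0, 0, 0]
  ]
}}

```text
time_s: 42.7
position: [0.5698, 0.0611, 0.1984]
ee_rot: [[-0.297, 0.954, -0.044], [0.944, 0.301, 0.134], [0.141, -0.001, -0.99]]
ft_force: [-0.6, -0.0, -0.2]
grip_width: 0.0594
grip_force: 30.0
```

Call:
{"name": "servo_tool", "arguments": {
  "plan": [
    [-1, 0, 0, 1.5, 0, 0, 0],
    [-1, 0, 0, 0, 0, 0, 0],
    [-1, 0, 0, 0, 0, 0, 0],
    [-1, 0, 0, 0, 0, 0, 0],
    [-1, 0, 0, 0, 0, 0, 0],
    [-1, 0, 0, 0, 0, 0, 0],
    [-1, 0, 0, 0, 0, 0, 0],
    [-1, 0, 0, 0, 0, 0, 0],
    [-1, 0, 0, 0, 0, 0, 0],
    [-1, 0, 0, 0, 0, 0, 0]
  ]
}}

```text
time_s: 43.95
position: [0.57, 0.0612, 0.1975]
ee_rot: [[-0.297, 0.954, -0.043], [0.944, 0.301, 0.134], [0.141, -0.0, -0.99]]
ft_force: [-0.1, -0.5, -1.7]
grip_width: 0.0593
grip_force: 30.0
```

Call:
{"name": "servo_tool", "arguments": {
  "plan": [
    [-1, 0, 0, 1, 0, 0, 0],
    [-1, 0, 0, 0.5, 0, 0, 0],
    [-1, 0, 0, 0.5, 0, 0, 0],
    [-1, 0, 0, 0, 0, 0, 0],
    [-1, 0, 0, 0, 0, 0, 0],
    [-1, 0, 0, 0, 0, 0, 0],
    [-1, 0, 0, 0, 0, 0, 0],
    [-1, 0, 0, 0, 0, 0, 0],
    [-1, 0, 0, 0, 0, 0, 0],
    [-1, 0, 0, 0, 0, 0, 0]
  ]
}}

```text
time_s: 45.2
position: [0.5699, 0.0615, 0.1955]
ee_rot: [[-0.297, 0.954, -0.043], [0.944, 0.301, 0.134], [0.141, -0.0, -0.99]]
ft_force: [-0.1, -0.9, -0.2]
grip_width: 0.0593
grip_force: 30.0
```

Run:
```python
from place import *
st=manip.observe(); print(st["ft_force"]); p,R=slate(3,0,up=.0365); print("lift now",(np.array(st["position"])-p)@-R[:,2])
```

```text
[-0.10095045 -0.8654152  -0.21761548]
lift now 0.004504819471999308
```

Call:
{"name": "servo_tool", "arguments": {
  "plan": [
    [-1, 0, 0, 1, 0, 0, 0],
    [-1, 0, 0, 0.5, 0, 0, 0],
    [-1, 0, 0, 0, 0, 0, 0],
    [-1, 0, 0, 0, 0, 0, 0],
    [-1, 0, 0, 0, 0, 0, 0],
    [-1, 0, 0, 0, 0, 0, 0],
    [-1, 0, 0, 0, 0, 0, 0],
    [-1, 0, 0, 0, 0, 0, 0],
    [-1, 0, 0, 0, 0, 0, 0],
    [-1, 0, 0, 0, 0, 0, 0]
  ]
}}

```text
time_s: 46.45
position: [0.5699, 0.0616, 0.1951]
ee_rot: [[-0.298, 0.954, -0.042], [0.944, 0.301, 0.134], [0.14, 0.0, -0.99]]
ft_force: [-1.4, -1.1, 6.4]
grip_width: 0.0593
grip_force: 30.0
```

Call:
{"name": "servo_tool", "arguments": {
  "plan": [
    [-1, 0, 0, -1, 0, 0, 0],
    [0.55, 0, 0, 0, 0, 0, 0],
    [0.55, 0, 0, 0, 0, 0, 0],
    [0.55, 0, 0, 0, 0, 0, 0],
    [0.55, 0, 0, -5, 0, 0, 0],
    [0.55, 0, 0, -20, 0, 0, 0],
    [0.55, 0, 0, -40, 0, 0, 0],
    [0.55, 0, 0, -40, 0, 0, 0],
    [0.55, 0, 0, 0, 0, 0, 0],
    [0.55, 0, 0, 0, 0, 0, 0]
  ]
}}

```text
time_s: 47.7
position: [0.574, 0.0475, 0.2986]
ee_rot: [[-0.297, 0.954, -0.043], [0.944, 0.3, 0.134], [0.141, -0.001, -0.99]]
ft_force: [0.7, -0.1, -0.8]
grip_width: 0.0721
grip_force: 0.0
```

Run:
```python
from place import *
plan([([.45,-.25,.28],down(190.9),.5,10)])
```

```text
[[0.5,-24.5,-21,-1.5,0.6,-0.7,-8.3],[0.5,-21.5,-24,-1,0.6,-0.6,-8.4],[0.5,-18,-27,-1,0.6,-0.7,-8.3],[0.5,-13.5,-29,0,0.5,-0.7,-8.3],[0.5,-9,-31,0.5,0.6,-0.6,-8.3],[0.5,-5,-32,0.5,0.6,-0.7,-8.4],[0.5,0.5,-32.5,1,0.6,-0.7,-8.3],[0.5,4.5,-32,1.5,0.6,-0.6,-8.3],[0.5,9,-30.5,1.5,0.6,-0.7,-8.3],[0.5,14,-29.5,1.5,0.5,-0.7,-8.4]]
```

Call:
{"name": "servo_tool", "arguments": {
  "plan": [
    [0.5, -24.5, -21, -1.5, 0.6, -0.7, -8.3],
    [0.5, -21.5, -24, -1, 0.6, -0.6, -8.4],
    [0.5, -18, -27, -1, 0.6, -0.7, -8.3],
    [0.5, -13.5, -29, 0, 0.5, -0.7, -8.3],
    [0.5, -9, -31, 0.5, 0.6, -0.6, -8.3],
    [0.5, -5, -32, 0.5, 0.6, -0.7, -8.4],
    [0.5, 0.5, -32.5, 1, 0.6, -0.7, -8.3],
    [0.5, 4.5, -32, 1.5, 0.6, -0.6, -8.3],
    [0.5, 9, -30.5, 1.5, 0.6, -0.7, -8.3],
    [0.5, 14, -29.5, 1.5, 0.5, -0.7, -8.4]
  ]
}}

```text
time_s: 48.95
position: [0.4493, -0.2504, 0.2788]
ee_rot: [[-0.981, -0.195, -0.001], [-0.195, 0.981, 0.003], [0.0, 0.003, -1.0]]
ft_force: [0.5, -0.8, -0.7]
grip_width: 0.0699
grip_force: 0.0
```

```bash
python3 look.py s3.png
python3 - <<'E'
from place import *; from meas import quad; from deck import *
c=avg("top",4); hsv=cv2.cvtColor(c["im"],cv2.COLOR_RGB2HSV); H,S,V=[hsv[...,i].astype(int) for i in range(3)]
roi=np.zeros(H.shape,bool); roi[150:260,270:460]=1
[print(*q) for q in quad(c,(V>=95)&(S<60)&roi,.022)]
b=np.array([.5399,-.2901])
plan([([*b,.2],down(190.9),.5,4),(None,None,.5,2),([*b,.088],down(190.9),.5,4)])
for i in (1,2,3,4): print(i, np.round(proj(c,tow(line(i))),1))
E
python3 deck.py | sed -n 2,4p
```

```text
blob centre top face rig [ -0.2 -50.5  90. ] err 1.5 deck frame of line1 x,y,z [-0.8 82.7  1.3] ((208.8729248046875, 208.40438842773438), (28.28995132446289, 76.15188598632812), 75.61860656738281) ((327.41259765625, 182.94859313964844), (28.646638870239258, 70.98281860351562), 30.465543746948242)
[ 502.8 -135.6] [ 502.9 -135.7   29.7   27.4] -88.9 (285, 246)
[ 555.2 -286.6] [ 553.4 -287.2   71.5   21.8] 10.2 (351, 225)
[ 571.1 -471.9] [ 571.5 -472.1   74.5   16.5] -55.8 (431, 219)
[ 646.6 -197.7] [ 647.4 -201.7  131.6   90.2] 6.4 (313, 184)
[[0.5,-20,-14,20,0,0,0],[0.5,-20,-14,20.5,0,0,0],[0.5,-20,-14.5,20,0,0.1,0],[0.5,-20,-14,20,0,0,0.1],[0.5,0,0,0,0,0,0],[0.5,0,0,0,0,0,0],[0.5,0,0,28,0,0,0],[0.5,0,0,28,0,0,0],[0.5,0,0,28,0,0,0],[0.5,0,0,28,0,0,0]]
1 [244.9 199.5]
2 [225.6 204.4]
3 [205.9 209.4]
4 [185.7 214.5]
[[312.15130615 213.63009644]
 [347.50003052 151.5       ]]
delta -0.5159613964359483 rail rise -103.19227928718966 ptr rise -95.96881973708638
```

View pics/s3.png

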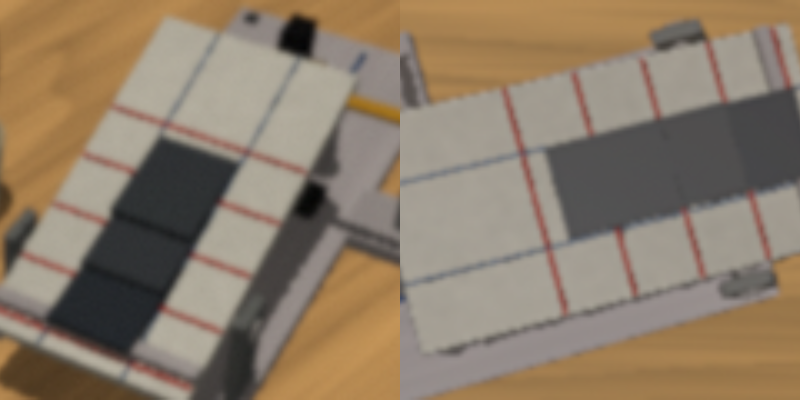

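All three slates lie lapped between the blue lines, the topmost head just below line 5 (top crop (545,150)). I check the head position numerically.

```bash
cat > prof.py <<'E'
from place import *; from deck import avg
c=avg("top",8); g=cv2.cvtColor(c["im"],cv2.COLOR_RGB2GRAY).astype(np.float32)
def edge(P,off,xs,lo,hi,sign):
    "subpixel brightness edge along deck y around line(i), at height off"
    out=[]
    for x in xs:
        ys=np.arange(lo,hi,.0005); X=np.array([proj(c,tow(P+[x,0,0]+y*u+off*n)) for y in ys],np.float32)
        v=cv2.remap(g,X[None,:,0],X[None,:,1],cv2.INTER_LINEAR)[0]; d=sign*np.gradient(cv2.GaussianBlur(v[None],(0,0),3)[0]); k=d.argmax(); out.append(ys[k])
    return np.round(np.array(out)*1000,1)
xs=[-.02,-.01,0,.01,.02]
print("head3 rel line3",edge(line(3),.006,xs,.06,.092,1))
print("tail1 rel line1",edge(line(1),.013,xs,-.012,.015,-1))
print("tail2 rel line2",edge(line(2),.016,xs,-.012,.015,1),edge(line(2),.016,xs,-.012,.015,-1))
print("tail3 rel line3",edge(line(3),.016,xs,-.012,.015,1),edge(line(3),.016,xs,-.012,.015,-1))
# red line check, beside slates
for i in(2,3,4,5): print("line",i,edge(line(i),0,[-.055,-.045,.045,.055],-.008,.008,-1),edge(line(i),0,[-.055,-.045,.045,.055],-.008,.008,1))
E
python3 prof.py
```

```text
head3 rel line3 [76.5 76.5 77.  77.  76.5]
tail1 rel line1 [ 1.   0.5  0.5  0.  -0.5]
tail2 rel line2 [4.  3.  4.  4.5 3.5] [ -6.5 -12.   -2.   -2.5 -11. ]
tail3 rel line3 [ 4.   4.5 -5.   3.   4.5] [ -0.5  -0.5  -1.  -12.   -0.5]
line 2 [-3.5 -3.5 -3.5 -3.5] [2.  2.  1.5 1.5]
line 3 [-3.5 -3.  -3.5 -3.5] [2.  2.  1.5 1.5]
line 4 [-3.  -3.  -3.5 -3. ] [2. 2. 2. 2.]
line 5 [-2.5 -3.  -3.5 -3. ] [2.5 2.5 2.  2. ]
```

Call:
{"name": "servo_tool", "arguments": {
  "plan": [
    [0.5, -20, -14, 20, 0, 0, 0],
    [0.5, -20, -14, 20.5, 0, 0, 0],
    [0.5, -20, -14.5, 20, 0, 0, 0],
    [0.5, -20, -14, 20, 0, 0, 0],
    [0.5, 0, 0, 0, 0, 0, 0],
    [0.5, 0, 0, 0, 0, 0, 0],
    [0.5, 0, 0, 28, 0, 0, 0],
    [0.5, 0, 0, 28, 0, 0, 0],
    [0.5, 0, 0, 28, 0, 0, 0],
    [0.5, 0, 0, 27.5, 0, 0, 0]
  ]
}}

```text
time_s: 51.55
position: [0.5396, -0.2904, 0.0895]
ee_rot: [[-0.982, -0.19, 0.003], [-0.19, 0.982, -0.001], [-0.003, -0.001, -1.0]]
ft_force: [-0.2, 0.5, -1.1]
grip_width: 0.0697
grip_force: 0.0
```

Call:
{"name": "servo_tool", "arguments": {
  "plan": [
    [0.5, 0, 0, 0, 0, 0, 0],
    [-1, 0, 0, 0, 0, 0, 0],
    [-1, 0, 0, 0, 0, 0, 0],
    [-1, 0, 0, 0, 0, 0, 0],
    [-1, 0, 0, 0, 0, 0, 0],
    [-1, 0, 0, 0, 0, 0, 0],
    [-1, 0, 0, 0, 0, 0, 0],
    [-1, 0, 0, 0, 0, 0, 0],
    [-1, 0, 0, 0, 0, 0, 0],
    [-1, 0, 0, 0, 0, 0, 0]
  ]
}}

```text
time_s: 52.8
position: [0.54, -0.2907, 0.0888]
ee_rot: [[-0.982, -0.19, 0.002], [-0.19, 0.982, 0.0], [-0.002, -0.0, -1.0]]
ft_force: [0.9, -2.4, 1.2]
grip_width: 0.0213
grip_force: 30.0
```

Call:
{"name": "servo_tool", "arguments": {
  "plan": [
    [-1, 0, 0, -5, 0, 0, 0],
    [-1, 0, 0, -15, 0, 0, 0],
    [-1, 0, 0, -30, 0, 0, 0],
    [-1, 0, 0, -40, 0, 0, 0],
    [-1, 0, 0, -40, 0, 0, 0],
    [-1, 0, 0, -40, 0, 0, 0],
    [-1, 0, 0, -30, 0, 0, 0],
    [-1, 0, 0, 0, 0, 0, 0],
    [-1, 0, 0, 0, 0, 0, 0],
    [-1, 0, 0, 0, 0, 0, 0]
  ]
}}

```text
time_s: 54.05
position: [0.5389, -0.29, 0.2866]
ee_rot: [[-0.982, -0.19, -0.002], [-0.19, 0.982, 0.003], [0.001, 0.004, -1.0]]
ft_force: [0.6, 0.2, -4.5]
grip_width: 0.0214
grip_force: 30.0
```

```bash
cat >> place.py <<'E'
def bar(lift,under=.088,up=.061):
    R0=down(107.5,15.5-7.45); R=np.c_[-R0[:,1],R0[:,0],R0[:,2]]
    p=tow(line(3)+up*u+.008*n); return p-R[:,2]*(under+lift),R
E
python3 - <<'E'
from place import *
p,R=bar(.06); st=manip.observe()
print(st["grip_width"],st["position"],np.linalg.det(R))
plan([(p,R,-1,9)])
E
```

```text
0.021440904475020076 [ 0.53888516 -0.2899501   0.28655631] 1.0000000000000002
[[-1,-10.5,39,3,-0.9,0,-0.7],[-1,-11,39.5,3.5,-0.8,0.1,-0.8],[-1,-12,38.5,4,-0.9,0,-0.7],[-1,-12,38.5,5,-0.9,0.1,-0.7],[-1,-12.5,38.5,5,-0.9,0,-0.7],[-1,-13,38,6,-0.8,0.1,-0.8],[-1,-13.5,38,6.5,-0.9,0,-0.7],[-1,-14,37.5,6.5,-0.9,0.1,-0.7],[-1,-14.5,37.5,8,-0.8,0,-0.8],[-1,0,0,0,0,0,0]]
```

Call:
{"name": "servo_tool", "arguments": {
  "plan": [
    [-1, -10.5, 39, 3, -0.9, 0, -0.7],
    [-1, -11, 39.5, 3.5, -0.8, 0.1, -0.8],
    [-1, -12, 38.5, 4, -0.9, 0, -0.7],
    [-1, -12, 38.5, 5, -0.9, 0.1, -0.7],
    [-1, -12.5, 38.5, 5, -0.9, 0, -0.7],
    [-1, -13, 38, 6, -0.8, 0.1, -0.8],
    [-1, -13.5, 38, 6.5, -0.9, 0, -0.7],
    [-1, -14, 37.5, 6.5, -0.9, 0.1, -0.7],
    [-1, -14.5, 37.5, 8, -0.8, 0, -0.8],
    [-1, 0, 0, 0, 0, 0, 0]
  ]
}}

```text
time_s: 55.3
position: [0.5652, 0.0767, 0.2606]
ee_rot: [[-0.952, -0.302, -0.043], [-0.305, 0.943, 0.132], [0.0, 0.138, -0.99]]
ft_force: [0.0, -0.9, -3.5]
grip_width: 0.0217
grip_force: 30.0
```

Run:
```python
from place import *
q,R=bar(.009); st=manip.observe()
print(st["grip_width"],tor(st["position"]),R, st["ee_rot"],st["ft_force"])
plan([(q,R,-1,9)])
```

```text
0.021717107934262316 [ 0.00082208 -0.00534882  0.26057981] [[-0.95371695 -0.29774272 -0.04211   ]
 [-0.3007058   0.94431925  0.13355587]
 [-0.          0.14003722 -0.99014624]] [[-9.52402434e-01 -3.01853892e-01 -4.25891060e-02]
 [-3.04843215e-01  9.43274740e-01  1.31542308e-01]
 [ 4.66670196e-04  1.38264215e-01 -9.90395269e-01]] [ 0.04239624 -0.90919774 -3.50483561]
[[-1,0,0,5.5,0,0,0],[-1,0,-0.5,5.5,0,0,0.1],[-1,0,0,5.5,0,0,0],[-1,0,-0.5,6,0,0,0],[-1,0,0,5.5,-0.1,0,0],[-1,0,0,5.5,0,0,0.1],[-1,0,-0.5,5.5,0,0,0],[-1,0,0,5.5,0,-0.1,0],[-1,0,-0.5,5.5,0,0,0],[-1,0,0,0,0,0,0]]
```

Call:
{"name": "servo_tool", "arguments": {
  "plan": [
    [-1, 0, 0, 5.5, 0, 0, 0],
    [-1, 0, -0.5, 5.5, 0, 0, 0.1],
    [-1, 0, 0, 5.5, 0, 0, 0],
    [-1, 0, -0.5, 6, 0, 0, 0],
    [-1, 0, 0, 5.5, 0, 0, 0],
    [-1, 0, 0, 5.5, 0, 0, 0.1],
    [-1, 0, -0.5, 5.5, 0, 0, 0],
    [-1, 0, 0, 5.5, 0, 0, 0],
    [-1, 0, 0, 5.5, 0, 0, 0],
    [-1, 0, 0, 0, 0, 0, 0]
  ]
}}

```text
time_s: 56.55
position: [0.5643, 0.0794, 0.212]
ee_rot: [[-0.954, -0.296, -0.04], [-0.298, 0.945, 0.131], [-0.001, 0.137, -0.991]]
ft_force: [0.3, -0.5, -3.7]
grip_width: 0.0218
grip_force: 30.0
```

Call:
{"name": "servo_tool", "arguments": {
  "plan": [
    [-1, 0, 0, 1, 0, 0, 0],
    [-1, 0, 0, 0.5, 0, 0, 0],
    [-1, 0, 0, 0.5, 0, 0, 0],
    [-1, 0, 0, 0, 0, 0, 0],
    [-1, 0, 0, 0, 0, 0, 0],
    [-1, 0, 0, 0, 0, 0, 0],
    [-1, 0, 0, 0, 0, 0, 0],
    [-1, 0, 0, 0, 0, 0, 0],
    [-1, 0, 0, 0, 0, 0, 0],
    [-1, 0, 0, 0, 0, 0, 0]
  ]
}}

```text
time_s: 57.8
position: [0.5645, 0.0795, 0.2106]
ee_rot: [[-0.955, -0.296, -0.039], [-0.298, 0.946, 0.131], [-0.002, 0.136, -0.991]]
ft_force: [0.7, 0.4, -3.1]
grip_width: 0.022
grip_force: 30.0
```

Call:
{"name": "servo_tool", "arguments": {
  "plan": [
    [-1, 0, 0, 0.5, 0, 0, 0],
    [-1, 0, 0, 0.5, 0, 0, 0],
    [-1, 0, 0, 0.5, 0, 0, 0],
    [-1, 0, 0, 0.5, 0, 0, 0],
    [-1, 0, 0, 0, 0, 0, 0],
    [-1, 0, 0, 0, 0, 0, 0],
    [-1, 0, 0, 0, 0, 0, 0],
    [-1, 0, 0, 0, 0, 0, 0],
    [-1, 0, 0, 0, 0, 0, 0],
    [-1, 0, 0, 0, 0, 0, 0]
  ]
}}

```text
time_s: 59.05
position: [0.5644, 0.0798, 0.2086]
ee_rot: [[-0.955, -0.296, -0.039], [-0.298, 0.946, 0.131], [-0.002, 0.136, -0.991]]
ft_force: [0.2, 0.8, -2.8]
grip_width: 0.0217
grip_force: 30.0
```

Run:
```python
from place import *
q,R=bar(0); st=manip.observe(); print(st["ft_force"], np.round(R.T@(np.array(st["position"])-q)*1000,1))
```

```text
[ 0.16398338  0.84730656 -2.83087121] [-0.4 -2.4 -7.1]
```

Call:
{"name": "servo_tool", "arguments": {
  "plan": [
    [-1, 0, 0.5, 1, 0, 0, 0],
    [-1, 0, 0.5, 0.5, 0, 0, 0],
    [-1, 0, 0.5, 0.5, 0, 0, 0],
    [-1, 0, 0, 0.5, 0, 0, 0],
    [-1, 0, 0, 0, 0, 0, 0],
    [-1, 0, 0, 0, 0, 0, 0],
    [-1, 0, 0, 0, 0, 0, 0],
    [-1, 0, 0, 0, 0, 0, 0],
    [-1, 0, 0, 0, 0, 0, 0],
    [-1, 0, 0, 0, 0, 0, 0]
  ]
}}

```text
time_s: 60.3
position: [0.564, 0.0813, 0.2069]
ee_rot: [[-0.955, -0.296, -0.038], [-0.298, 0.946, 0.13], [-0.002, 0.136, -0.991]]
ft_force: [-3.3, -3.2, 6.5]
grip_width: 0.0218
grip_force: 30.0
```

Call:
{"name": "servo_tool", "arguments": {
  "plan": [
    [-1, 0, 0, 0.5, 0, 0, 0],
    [-1, 0, 0, 0.5, 0, 0, 0],
    [-1, 0, 0, 0, 0, 0, 0],
    [-1, 0, 0, 0, 0, 0, 0],
    [-1, 0, 0, 0, 0, 0, 0],
    [-1, 0, 0, 0, 0, 0, 0],
    [-1, 0, 0, 0, 0, 0, 0],
    [-1, 0, 0, 0, 0, 0, 0],
    [-1, 0, 0, 0, 0, 0, 0],
    [-1, 0, 0, 0, 0, 0, 0]
  ]
}}

```text
time_s: 61.55
position: [0.5639, 0.0813, 0.2068]
ee_rot: [[-0.954, -0.296, -0.038], [-0.298, 0.946, 0.13], [-0.003, 0.135, -0.991]]
ft_force: [-5.5, -4.6, 11.6]
grip_width: 0.0214
grip_force: 30.0
```

Call:
{"name": "servo_tool", "arguments": {
  "plan": [
    [-1, 0, 0, -1.5, 0, 0, 0],
    [0.2, 0, 0, 0, 0, 0, 0],
    [0.2, 0, 0, 0, 0, 0, 0],
    [0.2, 0, 0, 0, 0, 0, 0],
    [0.2, 0, 0, -3, 0, 0, 0],
    [0.2, 0, 0, -15, 0, 0, 0],
    [0.2, 0, 0, -40, 0, 0, 0],
    [0.2, 0, 0, -40, 0, 0, 0],
    [0.2, 0, 0, 0, 0, 0, 0],
    [0.2, 0, 0, 0, 0, 0, 0]
  ]
}}

```text
time_s: 62.8
position: [0.5675, 0.0686, 0.3041]
ee_rot: [[-0.955, -0.295, -0.039], [-0.298, 0.946, 0.131], [-0.002, 0.136, -0.991]]
ft_force: [-0.3, 0.2, -0.1]
grip_width: 0.0559
grip_force: 0.0
```

Run:
```python
from place import *
# move clear: toward pan side, heading 97
plan([([.52,-.30,.28],down(107),.2,10)])
```

```text
[[0.2,15.5,-34,-2,0.6,-0.6,9],[0.2,10,-35.5,-2,0.6,-0.6,9],[0.2,4.5,-37,-2,0.7,-0.6,9.1],[0.2,-2,-37,-1,0.6,-0.6,9],[0.2,-7.5,-36.5,-1,0.6,-0.6,9],[0.2,-13,-35,-0.5,0.6,-0.6,9],[0.2,-18.5,-32.5,0.5,0.6,-0.7,9],[0.2,-23,-29,0.5,0.7,-0.6,9.1],[0.2,-27.5,-25.5,1.5,0.6,-0.6,9],[0.2,-31,-20,2,0.6,-0.6,9]]
```

Call:
{"name": "servo_tool", "arguments": {
  "plan": [
    [0.2, 15.5, -34, -2, 0.6, -0.6, 9],
    [0.2, 10, -35.5, -2, 0.6, -0.6, 9],
    [0.2, 4.5, -37, -2, 0.7, -0.6, 9.1],
    [0.2, -2, -37, -1, 0.6, -0.6, 9],
    [0.2, -7.5, -36.5, -1, 0.6, -0.6, 9],
    [0.2, -13, -35, -0.5, 0.6, -0.6, 9],
    [0.2, -18.5, -32.5, 0.5, 0.6, -0.7, 9],
    [0.2, -23, -29, 0.5, 0.7, -0.6, 9.1],
    [0.2, -27.5, -25.5, 1.5, 0.6, -0.6, 9],
    [0.2, -31, -20, 2, 0.6, -0.6, 9]
  ]
}}

```text
time_s: 64.05
position: [0.5196, -0.3004, 0.2779]
ee_rot: [[-0.287, 0.958, -0.002], [0.958, 0.287, 0.001], [0.002, -0.002, -1.0]]
ft_force: [-0.2, -0.4, 0.5]
grip_width: 0.0558
grip_force: 0.0
```

```bash
cat > pan.py <<'E'
from place import *; from deck import avg; from meas import quad
c=avg("top",5);s=avg("scene",5); pans={}
for nm,k,roi in(("top",c,(140,230,230,410)),("scene",s,(200,330,200,330))):
    h=cv2.cvtColor(k["im"],cv2.COLOR_RGB2HSV).astype(int); H,S,V=h[...,0],h[...,1],h[...,2]; a,b,l,r=roi
    z=np.zeros(H.shape,bool); z[a:b,l:r]=1
    print(nm,"white"); W=quad(k,(V>120)&(S<60)&z,.032,400); [print(*q) for q in W]
    print(nm,"blue"); B=quad(k,(H>100)&(H<125)&(S>140)&z,.030,15); [print(*q) for q in B]
    g=cv2.cvtColor(k["im"],cv2.COLOR_RGB2HSV); print("grey bar on deck"); rr=np.zeros_like(z); 
    if nm=="top": rr[195:230,160:215]=1; [print(*q, np.round(tor([*q[0]/1000,.12])*1000,1)) for q in quad(k,(S<60)&(V>95)&(V<160)&rr,.13,60)]
E
python3 pan.py
```

```text
top white
[ 648.5 -193.8] [ 645.9 -198.7  130.    84.3] 6.1 (312, 183)
top blue
[ 652.5 -257.4] [ 653.2 -257.2   30.3   16.3] -88.7 (340, 182)
[ 675.  -381.8] [ 674.7 -379.9   46.7   45.6] -44.3 (393, 173)
grey bar on deck
[565.7  97.1] [563.9 101.9  80.4  39.6] 16.3 (177, 212) [  7.4  13.9 120. ]
scene white
[ 663.7 -206.2] [ 651.3 -201.9  126.9   79.1] 6.3 (274, 284)
scene blue
[ 644.9 -357.4] [ 645.9 -355.7   29.6   12. ] 47.0 (206, 326)
[ 658.4 -260.7] [ 657.6 -260.6   38.    19.8] -82.6 (251, 299)
grey bar on deck
```

Run:
```python
from place import *
g=[.6552,-.262]
a=plan([([*g,.2],down(96.2),.3,5),(None,None,.3,1),([*g,.0965],down(96.2),.3,7),(None,None,.3,1),(None,None,-1,6)])
print()
q=tow([0,-.210,.0965])
plan([(q,down(107.5),-1,14),(None,None,-1,3)],start=(np.array([*g,.0965]),down(96.2)))
```

```text
[[0.3,-1,28,16,0,0,2.2],[0.3,0.5,28,16,0,0,2.2],[0.3,1,27.5,16,0,0,2.1],[0.3,2.5,28,16,0,0,2.2],[0.3,3,27.5,15.5,0,0,2.2],[0.3,0,0,0,0,0,0],[0.3,0,0,15,0,0,0],[0.3,0,0,14.5,0,0,0],[0.3,0,0,15,0,0,0],[0.3,0,0,15,0,0,0]]
[[0.3,0,0,14.5,0,0,0],[0.3,0,0,15,0,0,0],[0.3,0.5,0,14.5,0,0,0],[0.3,0,0,0,0,0,0],[-1,0,0,0,0,0,0],[-1,0,0,0,0,0,0],[-1,0,0,0,0,0,0],[-1,0,0,0,0,0,0],[-1,0,0,0,0,0,0],[-1,0,0,0,0,0,0]]

[[-1,10.5,-1,0,0,0,-0.8],[-1,10.5,-1,0,0,0,-0.8],[-1,10,-0.5,0,0,0,-0.8],[-1,10.5,-0.5,0,0,0,-0.8],[-1,10.5,-0.5,0,0,0,-0.8],[-1,10.5,0,0,0,0,-0.8],[-1,10.5,0,0,0,0,-0.8],[-1,10.5,0,0,0,0,-0.9],[-1,10.5,0,0,0,0,-0.8],[-1,10.5,0.5,0,0,0,-0.8]]
[[-1,10.5,0.5,0,0,0,-0.8],[-1,10,0.5,0,0,0,-0.8],[-1,10.5,1,0,0,0,-0.8],[-1,10.5,1,0,0,0,-0.8],[-1,0,0,0,0,0,0],[-1,0,0,0,0,0,0],[-1,0,0,0,0,0,0],[-1,0,0,0,0,0,0],[-1,0,0,0,0,0,0],[-1,0,0,0,0,0,0]]
```

Call:
{"name": "servo_tool", "arguments": {
  "plan": [
    [0.3, -1, 28, 16, 0, 0, 2.2],
    [0.3, 0.5, 28, 16, 0, 0, 2.2],
    [0.3, 1, 27.5, 16, 0, 0, 2.1],
    [0.3, 2.5, 28, 16, 0, 0, 2.2],
    [0.3, 3, 27.5, 15.5, 0, 0, 2.2],
    [0.3, 0, 0, 0, 0, 0, 0],
    [0.3, 0, 0, 15, 0, 0, 0],
    [0.3, 0, 0, 14.5, 0, 0, 0],
    [0.3, 0, 0, 15, 0, 0, 0],
    [0.3, 0, 0, 15, 0, 0, 0]
  ]
}}

```text
time_s: 65.8
position: [0.6544, -0.2637, 0.1395]
ee_rot: [[-0.106, 0.994, -0.0], [0.994, 0.106, -0.0], [-0.0, -0.0, -1.0]]
ft_force: [0.6, 0.5, 0.1]
grip_width: 0.0601
grip_force: 0.0
```

Call:
{"name": "servo_tool", "arguments": {
  "plan": [
    [0.3, 0, 0, 14.5, 0, 0, 0],
    [0.3, 0, 0, 15, 0, 0, 0],
    [0.3, 0.5, 0, 14.5, 0, 0, 0],
    [0.3, 0, 0, 0, 0, 0, 0],
    [-1, 0, 0, 0, 0, 0, 0],
    [-1, 0, 0, 0, 0, 0, 0],
    [-1, 0, 0, 0, 0, 0, 0],
    [-1, 0, 0, 0, 0, 0, 0],
    [-1, 0, 0, 0, 0, 0, 0],
    [-1, 0, 0, 0, 0, 0, 0]
  ]
}}

```text
time_s: 67.05
position: [0.655, -0.263, 0.0968]
ee_rot: [[-0.106, 0.994, 0.0], [0.994, 0.106, -0.0], [-0.001, 0.0, -1.0]]
ft_force: [-0.5, 0.6, 1.8]
grip_width: 0.0199
grip_force: 30.0
```

Handle gripped (20 mm). Slide the pan in.

Call:
{"name": "servo_tool", "arguments": {
  "plan": [
    [-1, 10.5, -1, 0, 0, 0, -0.8],
    [-1, 10.5, -1, 0, 0, 0, -0.8],
    [-1, 10, -0.5, 0, 0, 0, -0.8],
    [-1, 10.5, -0.5, 0, 0, 0, -0.8],
    [-1, 10.5, -0.5, 0, 0, 0, -0.8],
    [-1, 10.5, 0, 0, 0, 0, -0.8],
    [-1, 10.5, 0, 0, 0, 0, -0.8],
    [-1, 10.5, 0, 0, 0, 0, -0.9],
    [-1, 10.5, 0, 0, 0, 0, -0.8],
    [-1, 10.5, 0.5, 0, 0, 0, -0.8]
  ]
}}

```text
time_s: 68.3
position: [0.6343, -0.16, 0.0968]
ee_rot: [[-0.246, 0.969, 0.001], [0.969, 0.246, -0.001], [-0.001, 0.0, -1.0]]
ft_force: [0.8, -4.4, 3.9]
grip_width: 0.0199
grip_force: 30.0
```

Call:
{"name": "servo_tool", "arguments": {
  "plan": [
    [-1, 10.5, 0.5, 0, 0, 0, -0.8],
    [-1, 10, 0.5, 0, 0, 0, -0.8],
    [-1, 10.5, 1, 0, 0, 0, -0.8],
    [-1, 10.5, 1, 0, 0, 0, -0.8],
    [-1, 0, 0, 0, 0, 0, 0],
    [-1, 0, 0, 0, 0, 0, 0],
    [0.1, 0, 0, 0, 0, 0, 0],
    [0.1, 0, 0, 0, 0, 0, 0],
    [0.1, 0, 0, 0, 0, 0, 0],
    [0.1, 0, 0, 0, 0, 0, 0]
  ]
}}

```text
time_s: 69.55
position: [0.6259, -0.1194, 0.0961]
ee_rot: [[-0.299, 0.954, -0.001], [0.954, 0.299, 0.0], [0.0, -0.001, -1.0]]
ft_force: [-0.1, -1.0, 0.7]
grip_width: 0.0501
grip_force: 0.0
```

Call:
{"name": "servo_tool", "arguments": {
  "plan": [
    [0.1, 0, 0, -5, 0, 0, 0],
    [0.1, 0, 0, -20, 0, 0, 0],
    [0.1, -20, 0, -30, 0, 0, 0],
    [0.1, -40, 0, -40, 0, 0, 0],
    [0.1, -50, 0, -40, 0, 0, 0],
    [0.1, -50, 0, -30, 0, 0, 0],
    [0.1, -50, 0, 0, 0, 0, 0],
    [0.1, -30, 0, 0, 0, 0, 0],
    [0.1, 0, 0, 0, 0, 0, 0],
    [0.1, 0, 0, 0, 0, 0, 0]
  ]
}}

```text
time_s: 70.8
position: [0.6973, -0.3466, 0.2604]
ee_rot: [[-0.299, 0.954, -0.0], [0.954, 0.299, 0.001], [0.001, -0.0, -1.0]]
ft_force: [0.1, 0.2, -0.4]
grip_width: 0.0511
grip_force: 0.0
```

```bash
sed -i 's/(200,330,200,330)/(150,330,200,360)/' pan.py
python3 - <<'E'
from place import *; from deck import *; from meas import quad
c=avg("top",6);s=avg("scene",6)
for nm,k,roi in(("top",c,(160,230,240,345)),("scene",s,(185,300,240,360))):
    h=cv2.cvtColor(k["im"],cv2.COLOR_RGB2HSV).astype(int); H,S,V=h[...,0],h[...,1],h[...,2]; a,b,l,r=roi; z=np.zeros(H.shape,bool); z[a:b,l:r]=1
    for q in quad(k,(H>100)&(H<125)&(S>140)&z,.030,15): print(nm,"handle",q,np.round(tor([*q[1][:2]/1000,.03])*1000,1))
    for q in quad(k,(V>105)&(S<70)&z,.032,200): print(nm,"white",q,np.round(tor([*q[1][:2]/1000,.032])*1000,1))
# bar on deck: top-view bright/grey extents
for nm,k in(("top",c),("scene",s)):
    g=cv2.cvtColor(k["im"],cv2.COLOR_RGB2GRAY)
    for off in(.008,.030):
        v=[int(g[tuple(np.round(proj(k,tow(line(3)+y*u+off*n))[::-1]).astype(int))]) for y in np.arange(.03,.1,.004)]; print(nm,off,v)
    print(nm,"across",[int(g[tuple(np.round(proj(k,tow(line(3)+.06*u+.03*n+np.array([x,0,0])))[::-1]).astype(int))]) for x in np.arange(-.07,.071,.005)])
L0,L=lines(s0,(110,235,270,400)),lines(s,(110,235,270,400)); print(np.round(L,1)); print(ptr(s),ptr(s0)); L=lines(c,(160,275,110,265)); print(np.round(L,1))
E
```

```text
top handle (array([ 623.1, -112.3]), array([ 623.1, -112.3,   32.1,   15.2]), -73.4, (276, 193)) [  -0.8 -203.1   30. ]
top white (array([603.1, -66.2]), array([611.1, -69.4, 142.5,  79.5]), 1.4, (256, 201)) [   0.7 -158.5   32. ]
scene handle (array([ 628.5, -116.8]), array([ 628. , -117.1,   41.4,   19.5]), -71.7, (295, 250)) [   2.4 -209.1   30. ]
scene white (array([622.3, -76.8]), array([621. , -88.3, 134.8,  97.1]), 17.9, (306, 237)) [   4.4 -179.5   32. ]
scene white (array([588. , -28.7]), array([584.8, -30. , 159. ,  20.4]), 19.3, (311, 217)) [ -12.6 -113.1   32. ]
scene white (array([612.4,  50.1]), array([614.1,  53.2, 109.4,  59.1]), -70.3, (342, 206)) [ 40.4 -42.5  32. ]
scene white (array([511.8, -10.3]), array([511.1, -10.6,  49.6,  46.3]), -72.1, (294, 196)) [-77.  -72.4  32. ]
top 0.008 [92, 92, 92, 93, 91, 110, 160, 159, 160, 163, 160, 104, 150, 178, 180, 128, 177, 182]
top 0.03 [92, 92, 92, 93, 93, 91, 129, 161, 160, 161, 162, 147, 100, 174, 179, 166, 142, 184]
top across [180, 180, 180, 180, 108, 159, 159, 125, 125, 160, 160, 159, 160, 159, 159, 160, 161, 160, 161, 161, 148, 120, 105, 162, 159, 176, 177, 180, 169]
scene 0.008 [60, 58, 60, 60, 60, 56, 62, 68, 71, 84, 120, 151, 157, 158, 162, 178, 199, 200]
scene 0.03 [60, 55, 52, 61, 69, 71, 94, 148, 156, 156, 161, 178, 190, 199, 199, 199, 198, 198]
scene across [151, 166, 193, 199, 173, 154, 143, 134, 145, 151, 147, 144, 154, 154, 152, 155, 155, 155, 158, 157, 150, 140, 141, 157, 101, 158, 196, 197, 197]
[[312.1 213.6]]
(array([403.4047619 , 144.04761905]), array([391, 140,  23,   8,  42], dtype=int32)) (array([401.86486486, 148.94594595]), array([390, 145,  22,   8,  37], dtype=int32))
[[165.2 220.3]]
```

```bash
python3 prof.py | head -4
```

```text
head3 rel line3 [77. 77. 77. 77. 77.]
tail1 rel line1 [ 1.   0.5  0.5  0.  -0.5]
tail2 rel line2 [3.5 3.5 4.5 4.5 3. ] [ -3.5 -12.   -2.   -3.5  10. ]
tail3 rel line3 [4.5 4.5 3.  5.  4.5] [ -0.5  -0.5  10.5 -12.   -1. ]
```

```bash
sed 's/avg("top",8)/avg("scene",8)/' prof.py > prof2.py
python3 - <<'E'
exec(open("prof2.py").read().split("print(")[0])
for i in(1,2,3):
    ys=np.arange(-.014,.016,.002); v=np.mean([[cv2.remap(g,np.array([[p[0]]],np.float32),np.array([[p[1]]],np.float32),cv2.INTER_LINEAR)[0,0] for p in [proj(c,tow(line(i)+[x,0,0]+y*u+.016*n)) for y in ys]] for x in xs],0); print(i,np.round(v).astype(int))
for i in(2,3,4): print("line",i,edge(line(i),0,[-.065,.055,.065],-.01,.01,-1),edge(line(i),0,[-.065,.055,.065],-.01,.01,1))
E
```

```text
1 [201 194 169 129  91  71  56  44  43  46  48  49  49  48  49]
2 [49 48 48 48 48 47 43 39 39 46 54 58 60 60 60]
3 [60 60 60 60 59 55 48 42 42 49 56 59 60 60 60]
line 2 [-3.5 -3.  -3. ] [3. 3. 3.]
line 3 [-2.5 -2.5 -3. ] [3.5 3.5 3.5]
line 4 [-3.  -3.  -2.5] [3.5 3.5 4. ]
```

```bash
python3 -c "
from workcell import manip
print(manip.job_done())"
```

```text
the job is handed in; nothing more can be done
None
```

I handed in the job with the deck raised, three lapped slates, the bar and the pan all in place and within limits by my camera measurements; no verdict was returned, and the tightest figures are the pointer height (about 0.5 mm off nominal, with 1–2 mm measuring uncertainty against 4 mm allowed) and slates 2 and 3, which sit about 2–4 mm above their lines (6 mm allowed).

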